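# Lay out the stacked candle set

## Task

The candle set has been left in one stack on the sideboard. Take it apart and lay it out for the evening: the glass votive on the round cork coaster, the wooden candle block on the oblong walnut riser, the round tin on the square stone tile, and the porcelain holder in the aluminium tray, each standing upright in the middle of its place, the two oblong pieces lined up lengthwise with theirs. Set the glass down gently, never dropped or tipped over, and leave the red tub and the plant pot where they stand.

Things in the scene. Friction and masses are not known exactly. Their poses are not given: they have to be found in the camera images.
- votive: Cobalt-blue glass votive, a straight open cup 46 mm in diameter and 55 mm tall with a 4 mm wall; top of the stack at the start. Origin: centre of its underside; z up its axis. 0.10 to 0.20 kg.
- block: Light wooden candle block, 96 x 44 x 26 mm (x, y, z), with a small candle socket drawn at each end of its flat top; second from the top of the stack, under the votive. Origin: centre of its underside; x along its length, z up. It stands roughly crosswise on the stack. About 0.08 kg.
- tin: Plain round steel tin, closed, 66 mm in diameter and 24 mm tall, flat on top; third from the top, between the block and the holder. Origin: centre of its underside; z up. About 0.12 kg.
- holder: White porcelain candle holder, a solid oblong 130 x 68 x 26 mm (x, y, z) with a candle socket drawn at each end of its flat top; bottom of the stack, standing on the bare sideboard top (z = 0). Origin: centre of its underside; x along its length, z up. About 0.35 kg.
- coaster: Round cork coaster, 100 mm in diameter, 6 mm thick, fixed; the votive's place. Origin: centre of its underside, on the sideboard top; its upper face is 6 mm above the origin.
- riser: Oblong walnut riser, a flat slab 130 x 80 x 14 mm (x, y, z), fixed; the block's place. Origin: centre of its underside; x along its length; its upper face is 14 mm above the origin.
- tile: Square marble tile, 100 x 100 x 8 mm, fixed; the tin's place. Origin: centre of its underside; its upper face is 8 mm above the origin.
- tray: Shallow oblong aluminium tray, 160 x 124 mm outside (x, y), fixed; its floor is 4 mm above the origin and its 3 mm thick rim stands 7 mm above the origin; the holder's place. Origin: centre of its underside; x along its length.
- tub: Red plastic tub with a closed hinged lid with a small knob, 80 x 100 x 65 mm (x, y, z) without the lid and knob (about 110 mm tall with them), loose, to be left alone. Origin: centre of its underside.
- pot: Small terracotta pot with a green plant, 84 mm in diameter at the rim, about 130 mm tall with the plant, loose, to be left alone. Origin: centre of its underside.

How it is judged:
By the outcome, as a careful person would: the job done as asked, in the order asked, and still so for the second after the job is handed in, with the robot touching nothing.
It also fails if it takes over 120 s, if anything falls off the work surface, if the arm or the gripper's body presses on something with over 40 N, if the wrist force passes 120 N, or if a joint passes its speed limit or range.

## Robot

A 6-joint arm with a two-finger parallel gripper is mounted at the origin on the work surface. World frame = base frame: x ahead of the robot, y to its left, z up, the work surface at z = 0. Lengths are in m, angles in degrees, forces in N, time in s.
With the tool pointing down it reaches from about 0.4 to 0.825 m from the base axis. Payload 7 kg.
Tool frame: the origin (TCP) lies midway between the tips of the shut fingers; the grasp point (between the pads) lies 19 mm behind it; z points along the fingers, y is the line along which they close (so a half turn about z gives the same grasp; the last joint's range is limited). The gripper opens to 88 mm and grips with 3 to 60 N. Pads are 19 mm wide; open, the fingers measure 130 mm over their backs; the gripper's body (78 mm by 193 mm) begins 47 mm behind the grasp point.
Start: joints at [91.679, 20.546, 0.682, 0, -70.136, -16.507], TCP at [0.173, 0.652, 0.191] pointing down, gripper open.
Joint ranges: [-176.03, 176.03], [-82.01, 121.73], [-58.28, 71.71], [-173.87, 95.51], [-174.79, -0.11], [-173.66, 173.66]. Speed limits (degrees/s): [136.94, 136.94, 172.46, 180, 180, 180].

## Interface

Orientations are given as [roll, pitch, yaw] about the fixed x, y, z axes, in that order (R = Rz(yaw) Ry(pitch) Rx(roll)).
In Python, from plant import r gives the robot as it stands.
- The arm moves only by the tool carry_out, never from a script. Its argument "deltas" is a list of rows, each a list of 3 entries, a list of its own where there are three numbers: the opening, from 0 (shut) to 1 (fully open), then the shift along the tool's x, y, z in mm, then the turn, a rotation vector about the tool's x, y, z in rad. In form: [[gripper, [tx, ty, tz], [rx, ry, rz]], ...]. A call has 1 to 12 rows; each row is the pose to reach, as a shift and turn from the pose commanded when the call began, along the tool's axes at that moment; what a row does not reach only later rows make up. A row lasts 1/10 s, in which the tool goes at most 50 mm and 8.59 degrees, less where a joint would pass 70% of its speed; a pose out of reach is approached as far as the arm can. A call with a gripper value outside its range is refused whole. The fingers move at their own pace and stop on an object; "squeeze" is the grip in N (left out, the last holds). Time passes only in rows, so rows that repeat a pose let the fingers close. It gives the time, the measured TCP pose, the force, the opening and the grip force at its end, in the units of the state.
- r.get_state(): the state, without advancing time (a new reading comes with each control period).
- r.capture(name): name is "side" or "top" or "wrist"; returns (picture, depth): 480x640x3 uint8, red, green, blue; 480x640 float32, m along the optical axis (not along the pixel's ray), 0 where there is no reading.
- r.get_calibration(name): a dict with "fov_y" (degrees; the focal length in pixels is half the picture's height over the tangent of half this angle, whatever the lens; pixels are square), "cx", "cy" (the principal point, pixels), "view" (4x4, takes a point from world to camera coordinates). Camera axes: x right, y down, z forward; pixel columns grow to the right and rows downward; lengths in m; the calibration is good to about 2 mm. A picture is of the moment at which its call begins: read the wrist's pose just before it. get_calibration takes no time and is no camera call; for the wrist camera it gives the pose at the moment of the call.
- r.close_job(): hands the job in; it is judged then, once.
The state is a dict: "time_s": time; "joints": joint angles; "qd": joint speeds; "joint_torque": joint torques, N m; "tcp_pos": TCP position; "eef_rot": TCP orientation; "contact_force": force on the tool from outside, world axes, zero at the start; "moment": the same for the moment, N m; "gripper_width": finger opening in m; "gripper_force": force on a finger pad.
Only numpy, scipy, OpenCV 4.12 (cv2) and the standard library are available. Lean on these libraries where they do the work, as an engineer would, in place of code of your own. Each camera call takes 0.05 s, during which the arm holds its last target. There are 200 camera calls.

## Working session

There is one attempt and no reset: what is moved stays moved. The work goes in short steps, Python scripts to look and compute and a tool call to move; the robot and the scene stay as the last step left them, time stands still between calls to the robot, and variables do not carry over. Pictures are saved under pics/ and viewed, at most 16 in all, crops included, and the job is handed in when it is done.

Besides the shell and the picture viewer there is one more tool, called after "Request:" as name([rows], argument=value, ...), one row to a line, values as JSON. carry_out: Moves the arm, as the interface text tells. Its arguments: {"type":"object","properties":{"deltas":{"type":"array"},"squeeze":{"type":"number"}},"required":["deltas"]}

```bash
ls; mkdir -p pics; cat > h.py <<'E'
import numpy as np, cv2
from plant import r
def grab(n,f):
    c=r.get_calibration(n); p,d=r.capture(n)
    cv2.imwrite(f'pics/{f}.png',p[:,:,::-1]); np.savez(f'pics/{f}.npz',p=p,d=d,view=np.array(c['view']),fov=c['fov_y'],cx=c['cx'],cy=c['cy'])
def load(f):
    return np.load(f'pics/{f}.npz')
def cloud(z):
    F=240/np.tan(np.radians(float(z['fov'])/2)); d=z['d']
    v,u=np.mgrid[:480,:640]
    P=np.stack([(u-z['cx'])/F*d,(v-z['cy'])/F*d,d],-1)
    V=z['view']; return (P-V[:3,3])@V[:3,:3]
def ray(z,uv,h):
    F=240/np.tan(np.radians(float(z['fov'])/2)); V=z['view']; uv=np.atleast_2d(uv)
    D=np.c_[(uv[:,0]-z['cx'])/F,(uv[:,1]-z['cy'])/F,np.ones(len(uv))]@V[:3,:3]
    o=-V[:3,:3].T@V[:3,3]
    return o+D*((h-o[2])/D[:,2])[:,None]
E
python3 - <<'E'
from h import *
for n in('side','top','wrist'):
    grab(n,n+'0'); z=load(n+'0'); print(n,z['fov'],z['cx'],z['cy'],-z['view'][:3,:3].T@z['view'][:3,3],z['view'][2,:3])
im=np.hstack([cv2.imread(f'pics/{n}0.png') for n in('side','top')])
print(r.get_state())
E
```

```text
pics
side 48.873879879682825 313.484462623241 243.67014500995856 [0.36664155 0.6946362  0.90869668] [ 0.16241455 -0.6447941  -0.74690166]
top 57.49738523320769 323.38753479957063 236.1080377013864 [ 0.47501134 -0.01239147  1.08125456] [ 0.08183162  0.02822272 -0.99624649]
wrist 63.398413814444275 324.6068894246256 229.91575489037172 [0.23845486 0.63462777 0.38405714] [-0.24299233  0.06365493 -0.96793738]
{'time_s': 0.15, 'joints': array([ 9.16795573e+01,  2.05811284e+01,  6.46008766e-01, -1.35615568e-02,
       -7.01345132e+01, -1.65072416e+01]), 'qd': array([-0.06928728, -0.08738132,  0.09911928, -0.02668159, -0.00495994,
       -0.00482666]), 'joint_torque': array([-1.45479673e-03, -5.83276069e+01,  2.93288898e+01,  7.00119451e+00,
        8.78497405e-03, -1.06261919e-04]), 'tcp_pos': array([0.17266852, 0.65212592, 0.19015262]), 'eef_rot': array([ 1.79929614e+02, -7.56188501e-03, -1.48322958e+01]), 'contact_force': array([-1.04237479,  0.00617626, -0.49123323]), 'moment': array([0.00208189, 0.01231447, 0.0144804 ]), 'gripper_force': 0.0, 'gripper_width': 0.08751882367243698}
```

View pics/side0.png

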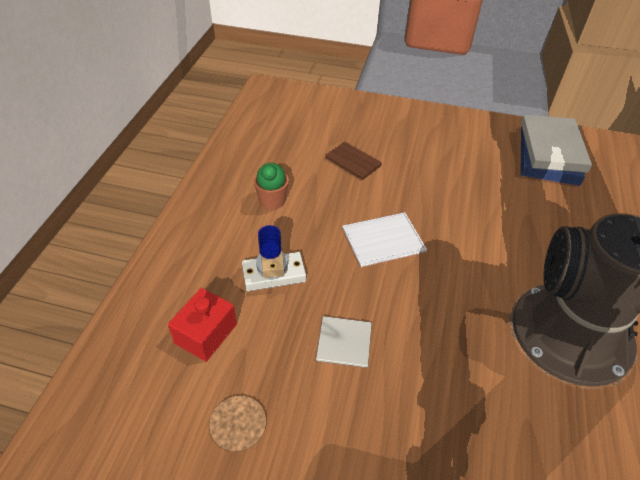

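View pics/top0.png

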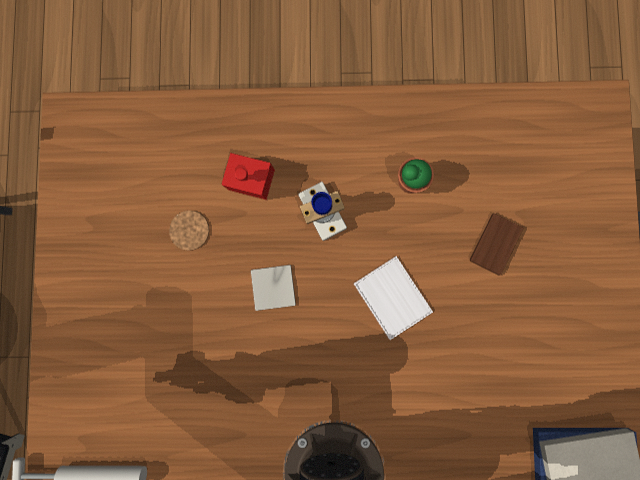

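The side view shows the stack at about (270,260), tub (204,325), pot (271,185), coaster (238,422), tile (345,341), tray (384,239) and riser (353,160). In the top view these are the stack (321,207), coaster (189,230), tile (274,288), tray (394,298), riser (498,244), tub (248,175) and pot (416,175).

```bash
python3 - <<'E'
from h import *
T=load('top0');S=load('side0')
for n,z in(('top',T),('side',S)):
    hsv=cv2.cvtColor(z['p'],cv2.COLOR_RGB2HSV); C=cloud(z)
    seeds=dict(top=dict(coaster=(189,230),tile=(270,295),tray=(394,298),riser=(498,244),votive=(321,203),block=(306,212),holder=(326,228),table=(200,330)),
      side=dict(coaster=(238,422),tile=(345,345),tray=(384,239),riser=(353,160),votive=(270,240),block=(272,268),holder=(258,281),table=(420,320)))[n]
    for k,(u,v) in seeds.items():
        q=C[v-2:v+3,u-2:u+3].reshape(-1,3); print(n,k,'rgb',z['p'][v,u],'hsv',hsv[v,u],'xyz',np.median(q,0).round(4),'sd',q[:,2].std().round(4))
for n,z,(a,b,c,d) in(('top',T,(280,360,160,250)),('side',S,(230,320,215,300))):
    im=cv2.resize(z['p'][c:d,a:b,::-1],None,fx=4,fy=4,interpolation=cv2.INTER_CUBIC); cv2.imwrite(f'pics/c{n}.png',im)
a,b=cv2.imread('pics/ctop.png'),cv2.imread('pics/cside.png');h=max(a.shape[0],b.shape[0])
a=cv2.copyMakeBorder(a,0,h-a.shape[0],0,0,0);b=cv2.copyMakeBorder(b,0,h-b.shape[0],0,0,0);cv2.imwrite('pics/crop1.png',np.hstack([a,b]))
E
```

```text
top coaster rgb [182 135  94] hsv [ 14 123 182] xyz [0.583  0.353  0.0061] sd 0.0019
top tile rgb [185 182 168] hsv [ 25  23 185] xyz [0.4204 0.1503 0.0076] sd 0.0016
top tray rgb [225 222 220] hsv [ 12   6 225] xyz [ 0.4103 -0.1521  0.0037] sd 0.0018
top riser rgb [91 54 38] hsv [  9 149  91] xyz [ 0.5381 -0.4041  0.0142] sd 0.0019
top votive rgb [ 15  29 111] hsv [116 221 111] xyz [0.6338 0.0206 0.0825] sd 0.0019
top block rgb [14 16 18] hsv [105  57  18] xyz [0.6139 0.0558 0.0766] sd 0.0015
top holder rgb [215 211 196] hsv [ 24  23 215] xyz [0.5814 0.011  0.0256] sd 0.0018
top table rgb [150 100  62] hsv [ 13 150 150] xyz [ 0.336   0.3248 -0.0011] sd 0.0016
side coaster rgb [188 142 100] hsv [ 14 119 188] xyz [0.5817 0.3559 0.006 ] sd 0.0012
side tile rgb [200 196 185] hsv [ 22  19 200] xyz [0.4346 0.1561 0.0087] sd 0.0015
side tray rgb [232 229 229] hsv [  0   3 232] xyz [ 0.4099 -0.1441  0.0043] sd 0.0019
side riser rgb [97 62 43] hsv [ 11 142  97] xyz [ 0.5379 -0.3908  0.0151] sd 0.0019
side votive rgb [ 16  25 111] hsv [117 218 111] xyz [0.6239 0.0372 0.1287] sd 0.0183
side block rgb [183 149  94] hsv [ 19 124 183] xyz [0.6117 0.0617 0.0753] sd 0.0021
side holder rgb [212 207 195] hsv [ 21  20 212] xyz [0.6434 0.0651 0.0253] sd 0.0027
side table rgb [149  97  63] hsv [ 12 147 149] xyz [0.3    0.0531 0.0004] sd 0.0019
```

View pics/crop1.png

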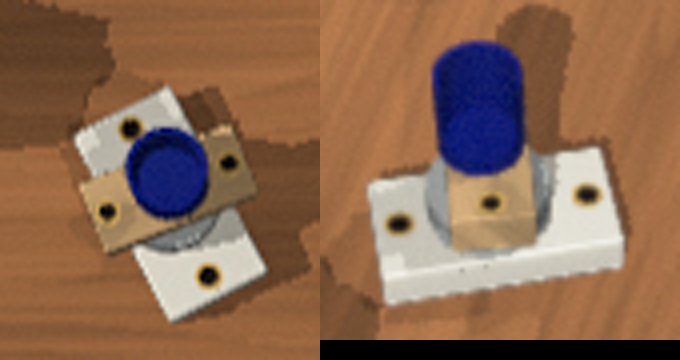

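View pics/wrist0.png

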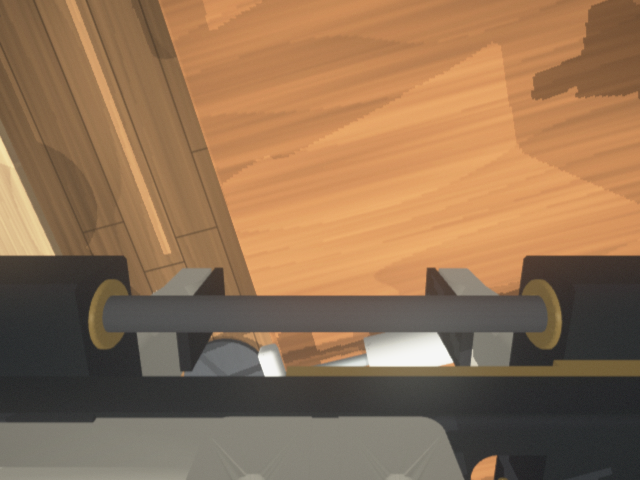

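The crop shows the stack: votive over the middle of the block, a tin slightly off-centre, and the holder below. The wrist picture shows only the fingers and bare table, with nothing to measure.

```bash
cat > m.py <<'E'
from h import *
def meas(z,hlo,hhi,hsvlo,hsvhi,h,ctr,rad,kind,close=0):
    C=cloud(z); hsv=cv2.cvtColor(z['p'],cv2.COLOR_RGB2HSV)
    m=cv2.inRange(hsv,np.array(hsvlo),np.array(hsvhi))>0
    m&=(C[...,2]>hlo)&(C[...,2]<hhi)&(np.hypot(C[...,0]-ctr[0],C[...,1]-ctr[1])<rad)&(z['d']>0)
    m=m.astype(np.uint8)
    m=cv2.morphologyEx(m,cv2.MORPH_CLOSE,np.ones((5,5))) 
    if not close: m=cv2.morphologyEx(m,cv2.MORPH_OPEN,np.ones((3,3)))
    n,l,s,_=cv2.connectedComponentsWithStats(m); 
    if n<2: return None
    k=1+s[1:,4].argmax(); m=(l==k)
    c=max(cv2.findContours(m.astype(np.uint8),0,cv2.CHAIN_APPROX_NONE)[0],key=len)[:,0]
    W=(ray(z,c,h)[:,:2]*1000).astype(np.float32); zz=np.median(C[m][:,2])
    if kind=='c':
        (x,y),rr=cv2.minEnclosingCircle(W); M=W.mean(0); return np.r_[M,x,y,2*rr,zz*1000].round(1)
    (x,y),(w,l_),a=cv2.minAreaRect(W)
    if w<l_: w,l_,a=l_,w,a+90
    return np.r_[x,y,w,l_,(a+90)%180-90,zz*1000].round(1)
E
python3 - <<'E'
from m import *
L=[('coaster',-.003,.012,(5,40,120),(25,135,255),.006,(.583,.354),.062,'c'),
('tile',.002,.014,(0,0,100),(179,60,255),.008,(.43,.15),.08,'r'),
('tray',-.003,.014,(0,0,120),(179,40,255),.007,(.41,-.15),.12,'r'),
('riser',.006,.022,(0,60,30),(25,200,125),.014,(.538,-.4),.085,'r'),
('holder',.018,.034,(0,0,100),(179,60,255),.026,(.62,.025),.09,'r'),
('block',.068,.084,(10,60,80),(30,190,255),.076,(.63,.025),.06,'r'),
('votive',.124,.14,(105,100,20),(130,255,255),.131,(.63,.02),.05,'c'),
('tub',.055,.12,(170,100,60),(179,255,255),.08,(.7,.2),.12,'r'),('tub',.055,.12,(0,150,60),(6,255,255),.08,(.7,.2),.12,'r'),
('pot',.03,.14,(0,100,40),(90,255,255),.1,(.68,-.2),.1,'c')]
for n in('top','side'):
    z=load(n+'0')
    for k,*a in L: print(n,k,meas(z,*a))
E
```

```text
top coaster [583.7 354.5 583.1 354.8  99.5   5. ]
top tile [438.9 143.6  99.   98.8   6.8   7.4]
top tray [ 412.2 -148.6  160.7  124.    32.1    3.9]
top riser [ 538.1 -399.8  131.4   81.7  -28.1   14. ]
top holder [587.7   1.4  66.3  49.  -64.4  25.5]
top block [615.2  44.3  44.8  41.3  21.3  75.4]
top votive [648.2  17.7 648.2  17.7  11.9 129.1]
top tub None
top tub [704.5 194.7 101.9  80.6  74.5  69.9]
top pot [ 691.  -193.8  690.5 -193.6   84.5   97.5]
side coaster [582.4 357.3 583.1 356.4 102.4   6.2]
side tile [438.8 146.6 102.   99.4 -82.9   8.3]
side tray [ 411.5 -145.4  161.3  128.5   32.     4.7]
side riser [ 538.8 -394.8  134.3   89.1  -28.2   14.6]
side holder [622.9  25.2 129.5  74.2  27.1  26.2]
side block [614.5  49.7  47.2  42.7 -71.3  75.9]
side votive [625.1  22.5 627.   23.1  50.2 129.3]
side tub None
side tub [701.4 210.2 105.6  87.7  74.2  70.9]
side pot [ 684.1 -157.6  688.6 -159.1  134.4   79.1]
```

```bash
python3 - <<'E'
from m import *
for n in('top','side'):
    z=load(n+'0');C=cloud(z);hsv=cv2.cvtColor(z['p'],cv2.COLOR_RGB2HSV)
    near=np.hypot(C[...,0]-.63,C[...,1]-.025)<.1
    def pts(lo,hi,a,b,h):
        m=(cv2.inRange(hsv,np.array(a),np.array(b))>0)&near&(C[...,2]>lo)&(C[...,2]<hi)
        m=cv2.morphologyEx(m.astype(np.uint8),cv2.MORPH_OPEN,np.ones((2,2)))
        v,u=np.nonzero(m); return (ray(z,np.c_[u,v],h)[:,:2]*1000).astype(np.float32),m
    for k,a in dict(holder=(.018,.034,(0,0,100),(179,60,255),.026),block=(.069,.083,(8,50,60),(30,190,255),.076)).items():
        P,_=pts(*a); q=cv2.minAreaRect(P); print(n,k,np.round([*q[0],*q[1],q[2]],1),len(P))
    P,m=pts(.03,.2,(105,100,20),(130,255,255),.131)
    o=(-z['view'][:3,:3].T@z['view'][:3,3])[:2]*1000
    d=np.array([627,22])-o; d/=np.linalg.norm(d); e=np.array([-d[1],d[0]])
    s,t=P@d,P@e; tt=(np.percentile(t,.2)+np.percentile(t,99.8))/2
    print(n,'votive',(d*(s.max()-23)+e*tt).round(1),'width',np.ptp(t).round(1))
    # sockets: dark spots
    for h,lo,hi in((.076,.069,.083),(.026,.018,.034)):
        m=((hsv[...,2]<45)&near&(C[...,2]>lo)&(C[...,2]<hi)).astype(np.uint8)
        nn,_,st,ce=cv2.connectedComponentsWithStats(m)
        for i in range(1,nn):
            if st[i,4]>=4: print(n,'spot',h,st[i,4],(ray(z,ce[i],h)[0]*1000).round(1))
    m=(near&(C[...,2]>.044)&(C[...,2]<.056)&(hsv[...,1]<70)); v,u=np.nonzero(m)
    P=ray(z,np.c_[u,v],.05)[:,:2]*1000; print('tin',len(P),P.min(0),P.max(0))
E
```

```text
top holder [621.5  17.4 129.   67.1  27.1] 661
top block [622.6  16.8  44.7  95.3  21.2] 445
top votive [625.9  15.7] width 43.6
top spot 0.076 8 [640.6 -15.8  76. ]
top spot 0.076 6 [613.   55.9  76. ]
top spot 0.026 10 [670.7  44.   26. ]
top spot 0.026 12 [579.9  -2.4  26. ]
tin 66 [593.34337102 -11.33606246] [646.46894401  47.87084953]
side holder [620.1  27.  129.3  73.4  27.1] 892
side block [613.   47.9  42.7  49.8  18.7] 296
side votive [625.5  24.8] width 43.4
side spot 0.026 4 [580.3  -2.3  26. ]
side spot 0.026 5 [670.8  44.2  26. ]
tin 127 [594.14942526  -1.018263  ] [659.27584169  70.18887944]
```

```bash
python3 - <<'E'
from m import *
for n in('top','side'):
    z=load(n+'0');C=cloud(z);hsv=cv2.cvtColor(z['p'],cv2.COLOR_RGB2HSV)
    m=(cv2.inRange(hsv,np.array((105,100,20)),np.array((130,255,255)))>0).astype(np.uint8)
    nn,l,st,ce=cv2.connectedComponentsWithStats(m)
    i=min(range(1,nn),key=lambda i:np.hypot(*(ray(z,ce[i],.1)[0,:2]-[.627,.02]))); v,u=np.nonzero(l==i)
    P=ray(z,np.c_[u,v],.131)[:,:2]*1000
    o=(-z['view'][:3,:3].T@z['view'][:3,3])[:2]*1000
    d=np.array([627,22])-o; d/=np.linalg.norm(d); e=np.array([-d[1],d[0]])
    s,t=P@d,P@e; print(n,'votive',(d*(s.max()+1-23)+e*(t.max()+t.min())/2).round(1),np.ptp(t)+2)
E
```

```text
top votive [629.6  18.2] 45.61216124465598
side votive [628.7  21.7] 45.511841387099935
```

```bash
cat > go.py <<'E'
import sys,numpy as np
from scipy.spatial.transform import Rotation as R
from plant import r
def go(x,y,z,yaw):
    s=r.get_state(); A=R.from_euler('xyz',s['eef_rot'],degrees=True); B=R.from_euler('xyz',[180,0,yaw],degrees=True)
    print('t',round(s['time_s'],2),'tcp',(s['tcp_pos']*1000).round(1),s['eef_rot'].round(2),'w',round(s['gripper_width'],4),'F',s['contact_force'].round(1))
    print('shift',A.inv().apply(np.array([x,y,z])-s['tcp_pos']*1000).round(1),'rot',(A.inv()*B).as_rotvec().round(4))
if __name__=='__main__': go(*map(float,sys.argv[1:]))
E
python3 go.py 629 20 240 -69
```

```text
t 0.15 tcp [172.7 652.1 190.2] [ 1.7993e+02 -1.0000e-02 -1.4830e+01] w 0.0875 F [-1.   0.  -0.5]
shift [603.  494.3 -49.2] rot [ 1.100e-03 -7.000e-04  9.454e-01]
```

Request:
carry_out([
  [1, [40, 33, -40], [0, 0, 0.1]],
  [1, [80, 66, -49], [0, 0, 0.2]],
  [1, [120, 98, -49], [0, 0, 0.3]],
  [1, [160, 131, -49], [0, 0, 0.4]],
  [1, [200, 164, -49], [0, 0, 0.5]],
  [1, [240, 197, -49], [0, 0, 0.6]],
  [1, [280, 230, -49], [0, 0, 0.7]],
  [1, [320, 262, -49], [0, 0, 0.8]],
  [1, [360, 295, -49], [0, 0, 0.9]],
  [1, [400, 328, -49], [0, 0, 0.945]],
  [1, [440, 361, -49], [0, 0, 0.945]],
  [1, [440, 361, -49], [0, 0, 0.945]],
])

```text
time_s: 1.35
tcp_pos: [0.5068, 0.1882, 0.2398]
eef_rot: [180.0, -0.0, -69.1]
contact_force: [0.6, 0.2, 0.6]
gripper_width: 0.0877
gripper_force: 0.0
```

```bash
python3 go.py 629 20 240 -69
```

```text
t 1.35 tcp [506.8 188.2 239.8] [ 1.7999e+02 -1.0000e-02 -6.9060e+01] w 0.0877 F [0.6 0.2 0.6]
shift [ 2.007e+02 -5.410e+01 -1.000e-01] rot [ 0.0002 -0.0002 -0.0011]
```

Request:
carry_out([
  [1, [40, -14, 0], [0, 0, 0]],
  [1, [80, -34, 0], [0, 0, 0]],
  [1, [110, -54, 0], [0, 0, 0]],
  [1, [110, -54, 0], [0, 0, 0]],
  [1, [110, -54, 0], [0, 0, 0]],
])

```text
time_s: 1.85
tcp_pos: [0.5956, 0.1068, 0.2389]
eef_rot: [179.9, 0.0, -69.1]
contact_force: [-1.0, 0.3, -0.1]
gripper_width: 0.0876
gripper_force: 0.0
```

```bash
python3 - <<'E'
from h import *
grab('wrist','w1')
E
```

```text
(no output)
```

View pics/w1.png

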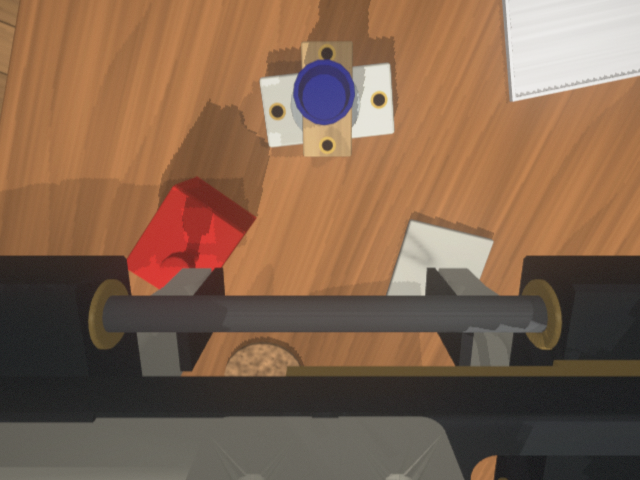

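The wrist view shows the votive rim at about (324,92), block sockets at (326,53) and (327,145), and holder sockets at (278,111) and (379,100). The tin edge shows on both sides of the block.

```bash
python3 - <<'E'
from m import *
z=load('w1');C=cloud(z);hsv=cv2.cvtColor(z['p'],cv2.COLOR_RGB2HSV)
m=cv2.inRange(hsv,np.array((105,100,20)),np.array((130,255,255)))
n,l,st,ce=cv2.connectedComponentsWithStats(m);i=1+st[1:,4].argmax();v,u=np.nonzero(l==i)
P=(ray(z,np.c_[u,v],.131)[:,:2]*1000).astype(np.float32)
print('votive',cv2.minEnclosingCircle(P),P.min(0),P.max(0),'rim z',np.percentile(C[l==i][:,2],[50,90,98]))
for nm,uv,h in(('block',[(326,53),(327,145)],.076),('holder',[(278,111),(379,100)],.026)):
    Q=[]
    for a,b in uv:
        w=hsv[b-9:b+10,a-9:a+10,2]<60; y,x=np.nonzero(w); Q.append((x.mean()+a-9,y.mean()+b-9))
    W=ray(z,Q,h)[:,:2]*1000; d=W[1]-W[0]; print(nm,W.round(1),W.mean(0).round(1),np.degrees(np.arctan2(d[1],d[0])).round(1),np.hypot(*d).round(1), [np.median(C[b-20:b+21,a-14:a+15,2]).round(4) for a,b in uv])
near=np.hypot(C[...,0]-.627,C[...,1]-.02)<.06
m=near&(C[...,2]>.043)&(C[...,2]<.057)&(hsv[...,1]<90); v,u=np.nonzero(m)
P=(ray(z,np.c_[u,v],.05)[:,:2]*1000).astype(np.float32); print('tin',len(P),cv2.minEnclosingCircle(P))
E
python3 go.py 628 20 240 -69
```

```text
votive ((630.3857421875, 19.215415954589844), 22.484254837036133) [608.0883     -2.7008371] [652.0554    41.679836] rim z [0.0841242  0.13133531 0.13216518]
block [[639.2 -16.8]
 [  nan   nan]] [nan nan] nan nan [np.float64(0.0765), np.float64(0.0758)]
holder [[nan nan]
 [nan nan]] [nan nan] nan nan [np.float64(0.0262), np.float64(0.026)]
tin 418 ((627.9758911132812, 21.85015106201172), 32.69862365722656)
t 1.9 tcp [595.2 107.4 239.3] [ 1.7994e+02  1.0000e-02 -6.9020e+01] w 0.0876 F [ 0.3 -0.4  0.6]
shift [93.4  0.7 -0.7] rot [ 0.0011  0.0001 -0.0003]<stdin>:10: RuntimeWarning: Mean of empty slice.
  ret = ret.dtype.type(ret / rcount)
```

```bash
python3 - <<'E'
from m import *
z=load('w1');hsv=cv2.cvtColor(z['p'],cv2.COLOR_RGB2HSV)
for nm,uv,h in(('block',[(326,53),(327,145)],.076),('holder',[(278,111),(379,100)],.026)):
    Q=[]
    for a,b in uv:
        w=hsv[b-9:b+10,a-9:a+10,2]; w=w<w.min()+30; y,x=np.nonzero(w); Q.append((x.mean()+a-9,y.mean()+b-9))
    W=ray(z,Q,h)[:,:2]*1000; d=W[1]-W[0]; print(nm,W.round(1).tolist(),W.mean(0).round(1),np.degrees(np.arctan2(d[1],d[0])).round(1),np.hypot(*d).round(1))
E
python3 go.py 630 19.5 86 -69
```

```text
block [[640.7, -14.9], [613.2, 55.8]] [626.9  20.5] 111.3 75.9
holder [[670.9, 44.4], [580.1, -2.1]] [625.5  21.2] -152.9 101.9
t 1.9 tcp [595.2 107.4 239.3] [ 1.7994e+02  1.0000e-02 -6.9020e+01] w 0.0876 F [ 0.3 -0.4  0.6]
shift [ 94.6  -1.1 153.3] rot [ 0.0011  0.0001 -0.0003]
```

Request:
carry_out([
  [1, [40, -1, 0], [0, 0, 0]],
  [1, [75, -1, 5], [0, 0, 0]],
  [1, [94.5, -1, 25], [0, 0, 0]],
  [1, [94.5, -1, 55], [0, 0, 0]],
  [1, [94.5, -1, 90], [0, 0, 0]],
  [1, [94.5, -1, 120], [0, 0, 0]],
  [1, [94.5, -1, 140], [0, 0, 0]],
  [1, [94.5, -1, 150], [0, 0, 0]],
  [1, [94.5, -1, 153], [0, 0, 0]],
  [1, [94.5, -1, 153], [0, 0, 0]],
  [1, [94.5, -1, 153], [0, 0, 0]],
])

```text
time_s: 3.0
tcp_pos: [0.6312, 0.0203, 0.0883]
eef_rot: [-179.9, -0.0, -68.9]
contact_force: [-0.1, 0.8, 0.9]
gripper_width: 0.0879
gripper_force: 0.0
```

Request:
carry_out([
  [0.7, [0, 0, 0], [0, 0, 0]],
  [0.5, [0, 0, 0], [0, 0, 0]],
  [0.45, [0, 0, 0], [0, 0, 0]],
  [0.4, [0, 0, 0], [0, 0, 0]],
  [0.4, [0, 0, 0], [0, 0, 0]],
  [0.4, [0, 0, 0], [0, 0, 0]],
  [0.4, [0, 0, 0], [0, 0, 0]],
  [0.4, [0, 0, 0], [0, 0, 0]],
], squeeze=15)

```text
time_s: 3.8
tcp_pos: [0.6303, 0.0197, 0.0868]
eef_rot: [180.0, -0.0, -69.0]
contact_force: [-1.2, -0.3, -0.2]
gripper_width: 0.0449
gripper_force: 15.0
```

Request:
carry_out([
  [0.4, [0, 0, -4], [0, 0, 0]],
  [0.4, [0, 0, -15], [0, 0, 0]],
  [0.4, [0, 0, -35], [0, 0, 0]],
  [0.4, [0, 0, -60], [0, 0, 0]],
  [0.4, [0, 0, -85], [0, 0, 0]],
  [0.4, [0, 0, -100], [0, 0, 0]],
  [0.4, [0, 0, -100], [0, 0, 0]],
  [0.4, [0, 0, -100], [0, 0, 0]],
])

```text
time_s: 4.6
tcp_pos: [0.6303, 0.0199, 0.187]
eef_rot: [-180.0, 0.0, -69.0]
contact_force: [1.1, 0.1, -2.3]
gripper_width: 0.0454
gripper_force: 15.0
```

```bash
python3 - <<'E'
from h import *
grab('wrist','w2'); grab('side','s2')
a=cv2.imread('pics/w2.png')[:480:2,::2]; b=cv2.imread('pics/s2.png')[170:350,190:370]; b=cv2.resize(b,(480,480))
cv2.imwrite('pics/c2.png',np.hstack([cv2.resize(a,(320,240)),cv2.resize(b,(240,240))]))
E
python3 go.py 583.2 355.5 100 -53
```

```text
t 4.7 tcp [629.7  19.7 185.7] [ 1.799e+02  3.000e-02 -6.898e+01] w 0.0449 F [-0.1  0.3 -0.8]
shift [-330.1  -77.2   85.8] rot [ 0.0016  0.0007 -0.2789]
```

View pics/c2.png

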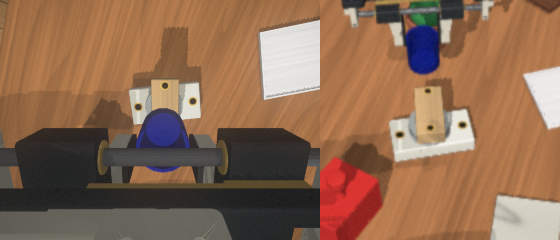

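The votive hangs upright in the fingers; the stack below is undisturbed.

Request:
carry_out([
  [0.4, [-20, -5, 0], [0, 0, -0.03]],
  [0.4, [-55, -13, 0], [0, 0, -0.08]],
  [0.4, [-95, -22, 0], [0, 0, -0.13]],
  [0.4, [-135, -31, 0], [0, 0, -0.18]],
  [0.4, [-175, -41, 0], [0, 0, -0.23]],
  [0.4, [-215, -50, 0], [0, 0, -0.279]],
  [0.4, [-255, -60, 10], [0, 0, -0.279]],
  [0.4, [-290, -68, 30], [0, 0, -0.279]],
  [0.4, [-315, -74, 55], [0, 0, -0.279]],
  [0.4, [-330, -77, 75], [0, 0, -0.279]],
  [0.4, [-330, -77, 86], [0, 0, -0.279]],
  [0.4, [-330, -77, 86], [0, 0, -0.279]],
])

```text
time_s: 5.9
tcp_pos: [0.5823, 0.3543, 0.0976]
eef_rot: [179.7, -0.0, -53.0]
contact_force: [-0.2, -0.1, -0.8]
gripper_width: 0.0451
gripper_force: 15.0
```

```bash
python3 - <<'E'
from h import *
grab('wrist','w3')
E
python3 go.py 583.2 355.5 20 -53
```

```text
t 5.95 tcp [583.4 354.5  99.5] [ 1.7983e+02 -4.0000e-02 -5.2980e+01] w 0.0448 F [-0.2 -0.5 -1.2]
shift [-1.  -0.7 79.5] rot [ 0.0029 -0.0007  0.0003]
```

View pics/w3.png

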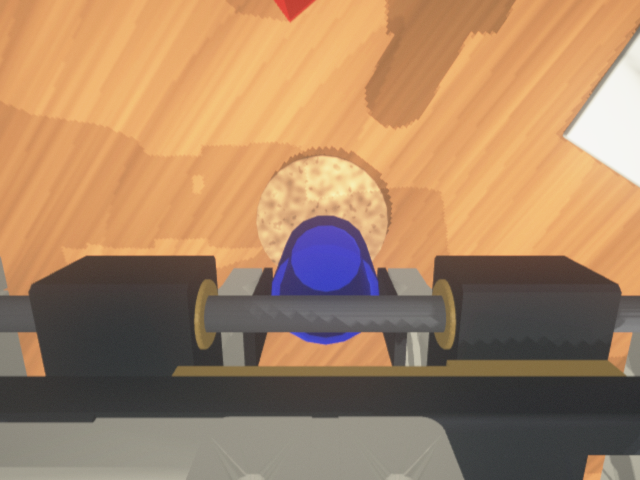

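The coaster spans about columns 257–387 with its far edge at (322,155), and the votive is centred above it at column 325.

```bash
python3 - <<'E'
from h import *
z=load('w3')
P=(ray(z,[(257,213),(387,212),(322,155),(271,180),(372,178)],.006)[:,:2]*1000)
A=np.c_[2*P,np.ones(5)];s=np.linalg.lstsq(A,(P**2).sum(1),rcond=None)[0];print(s[:2],np.sqrt(s[2]+s[:2]@s[:2]))
E
python3 go.py 583.2 355.5 20 -53
```

```text
[583.94460618 355.03981647] 49.220113387129516
t 5.95 tcp [583.4 354.5  99.5] [ 1.7983e+02 -4.0000e-02 -5.2980e+01] w 0.0448 F [-0.2 -0.5 -1.2]
shift [-1.  -0.7 79.5] rot [ 0.0029 -0.0007  0.0003]
```

Request:
carry_out([
  [0.4, [-1, -0.5, 20], [0, 0, 0]],
  [0.4, [-1, -0.5, 40], [0, 0, 0]],
  [0.4, [-1, -0.5, 58], [0, 0, 0]],
  [0.4, [-1, -0.5, 70], [0, 0, 0]],
  [0.4, [-1, -0.5, 76], [0, 0, 0]],
  [0.4, [-1, -0.5, 79], [0, 0, 0]],
  [0.4, [-1, -0.5, 79], [0, 0, 0]],
  [0.4, [-1, -0.5, 79], [0, 0, 0]],
])

```text
time_s: 6.75
tcp_pos: [0.5842, 0.3568, 0.0228]
eef_rot: [-179.9, -0.0, -53.0]
contact_force: [-0.1, -0.3, -1.1]
gripper_width: 0.0449
gripper_force: 15.0
```

Request:
carry_out([
  [0.4, [0, 0, 0.5], [0, 0, 0]],
  [0.4, [0, 0, 1], [0, 0, 0]],
  [0.4, [0, 0, 1.5], [0, 0, 0]],
  [0.4, [0, 0, 2], [0, 0, 0]],
  [0.4, [0, 0, 2.5], [0, 0, 0]],
  [0.4, [0, 0, 2.5], [0, 0, 0]],
])

```text
time_s: 7.35
tcp_pos: [0.5836, 0.3565, 0.0192]
eef_rot: [180.0, -0.0, -53.0]
contact_force: [0.5, -0.0, -1.8]
gripper_width: 0.0448
gripper_force: 15.0
```

Request:
carry_out([
  [0.4, [0, 0, 0.5], [0, 0, 0]],
  [0.4, [0, 0, 1], [0, 0, 0]],
  [0.4, [0, 0, 1.5], [0, 0, 0]],
  [0.4, [0, 0, 1.5], [0, 0, 0]],
  [0.4, [0, 0, 1.5], [0, 0, 0]],
])

```text
time_s: 7.85
tcp_pos: [0.5837, 0.3565, 0.0178]
eef_rot: [180.0, -0.0, -53.0]
contact_force: [0.1, 0.5, -1.3]
gripper_width: 0.0451
gripper_force: 15.0
```

Request:
carry_out([
  [0.4, [0, 0, 0.3], [0, 0, 0]],
  [0.4, [0, 0, 0.6], [0, 0, 0]],
  [0.4, [0, 0, 0.9], [0, 0, 0]],
  [0.4, [0, 0, 0.9], [0, 0, 0]],
  [0.4, [0, 0, 0.9], [0, 0, 0]],
])

```text
time_s: 8.35
tcp_pos: [0.5837, 0.3565, 0.017]
eef_rot: [-180.0, -0.0, -53.0]
contact_force: [-0.8, -0.3, -1.3]
gripper_width: 0.045
gripper_force: 15.0
```

Request:
carry_out([
  [0.4, [0, 0, 0.3], [0, 0, 0]],
  [0.4, [0, 0, 0.6], [0, 0, 0]],
  [0.4, [0, 0, 0.6], [0, 0, 0]],
  [0.4, [0, 0, 0.6], [0, 0, 0]],
])

```text
time_s: 8.75
tcp_pos: [0.5838, 0.3565, 0.0168]
eef_rot: [-180.0, -0.0, -53.0]
contact_force: [-2.6, -1.2, 4.0]
gripper_width: 0.045
gripper_force: 15.0
```

Request:
carry_out([
  [0.4, [0, 0, 0.3], [0, 0, 0]],
  [0.4, [0, 0, 0.6], [0, 0, 0]],
  [0.4, [0, 0, 0.6], [0, 0, 0]],
  [0.4, [0, 0, 0.6], [0, 0, 0]],
])

```text
time_s: 9.15
tcp_pos: [0.5838, 0.3565, 0.0167]
eef_rot: [-180.0, -0.0, -53.0]
contact_force: [-3.4, -1.5, 8.7]
gripper_width: 0.045
gripper_force: 15.0
```

Request:
carry_out([
  [0.4, [0, 0, -0.8], [0, 0, 0]],
  [0.4, [0, 0, -0.8], [0, 0, 0]],
  [0.6, [0, 0, -0.8], [0, 0, 0]],
  [0.8, [0, 0, -0.8], [0, 0, 0]],
  [1, [0, 0, -0.8], [0, 0, 0]],
  [1, [0, 0, -0.8], [0, 0, 0]],
  [1, [0, 0, -0.8], [0, 0, 0]],
  [1, [0, 0, -15], [0, 0, 0]],
  [1, [0, 0, -45], [0, 0, 0]],
  [1, [0, 0, -90], [0, 0, 0]],
  [1, [0, 0, -130], [0, 0, 0]],
  [1, [0, 0, -130], [0, 0, 0]],
])

```text
time_s: 10.35
tcp_pos: [0.5871, 0.3588, 0.1545]
eef_rot: [-179.3, -0.0, -52.9]
contact_force: [0.8, 0.2, -0.6]
gripper_width: 0.0878
gripper_force: 0.0
```

```bash
python3 go.py 626.9 20.5 146 -68.8; python3 - <<'E'
from m import *
for n in('top','side'):
    grab(n,n+'4'); z=load(n+'4');C=cloud(z);hsv=cv2.cvtColor(z['p'],cv2.COLOR_RGB2HSV)
    m=(cv2.inRange(hsv,np.array((105,100,20)),np.array((130,255,255)))>0).astype(np.uint8)
    m&=(np.hypot(C[...,0]-.583,C[...,1]-.355)<.09).astype(np.uint8); v,u=np.nonzero(m)
    P=ray(z,np.c_[u,v],.061)[:,:2]*1000
    o=(-z['view'][:3,:3].T@z['view'][:3,3])[:2]*1000
    d=np.array([583,355])-o; d/=np.linalg.norm(d); e=np.array([-d[1],d[0]])
    s,t=P@d,P@e; print(n,len(P),'votive',(d*(s.max()+1-23)+e*(t.max()+t.min())/2).round(1),np.ptp(t)+2)
E
```

```text
t 10.35 tcp [587.1 358.8 154.5] [-179.31   -0.    -52.93] w 0.0878 F [ 0.8  0.2 -0.6]
shift [293.9 172.3   6.4] rot [-0.0121  0.0016  0.277 ]
top 318 votive [634.1 521.3] 42.2459689149552
side 860 votive [583.3 356.4] 46.13240188108398
```

```bash
python3 - <<'E'
from h import *
r.capture('side');r.capture('side')
E
python3 go.py 626.9 20.5 146 -68.8
```

```text
t 10.55 tcp [583.2 356.2 145.6] [ 1.7996e+02  1.0000e-02 -5.3000e+01] w 0.088 F [ 0.1  0.  -1. ]
shift [294.4 167.1  -0.4] rot [7.000e-04 1.000e-04 2.758e-01]
```

Request:
carry_out([
  [1, [20, 11, 0], [0, 0, 0.03]],
  [1, [55, 31, 0], [0, 0, 0.07]],
  [1, [95, 54, 0], [0, 0, 0.12]],
  [1, [135, 77, 0], [0, 0, 0.17]],
  [1, [175, 99, 0], [0, 0, 0.22]],
  [1, [215, 122, 0], [0, 0, 0.275]],
  [1, [250, 142, 0], [0, 0, 0.275]],
  [1, [278, 158, 0], [0, 0, 0.275]],
  [1, [290, 165, 0], [0, 0, 0.275]],
  [1, [294.4, 167, 0], [0, 0, 0.275]],
  [1, [294.4, 167, 0], [0, 0, 0.275]],
  [1, [294.4, 167, 0], [0, 0, 0.275]],
])

```text
time_s: 11.75
tcp_pos: [0.6274, 0.0218, 0.1454]
eef_rot: [180.0, 0.0, -68.7]
contact_force: [0.5, 0.7, 0.2]
gripper_width: 0.0878
gripper_force: 0.0
```

```bash
python3 - <<'E'
from h import *
grab('wrist','w5')
E
python3 go.py 626.9 20.5 54 -68.8
```

```text
t 11.8 tcp [627.5  22.  145.6] [ 1.7999e+02  1.0000e-02 -6.8680e+01] w 0.0875 F [ 0.5  0.1 -0.7]
shift [ 1.2  1.1 91.6] rot [0.0002 0.0001 0.0021]
```

View pics/w5.png

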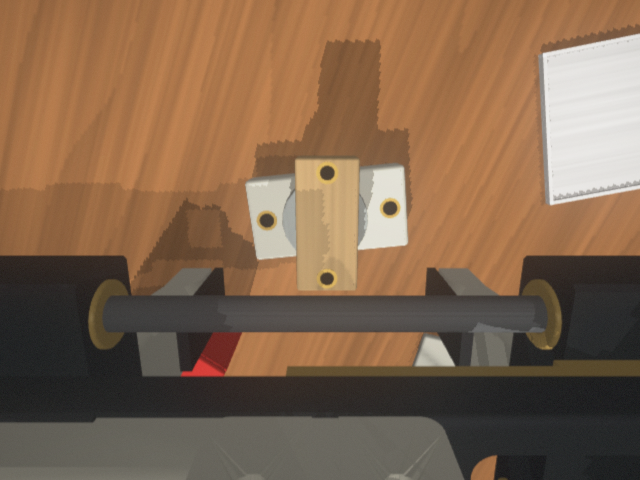

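Block unchanged: its sockets at (327,173) and (327,279) line up with the tool x axis.

```bash
python3 - <<'E'
from h import *
z=load('w5')
for p,h in(([(327,173),(327,279)],.076),([(267,220),(390,208)],.026)):
    W=ray(z,p,h)*1000;d=W[1]-W[0];print(W.mean(0),np.degrees(np.arctan2(d[1],d[0])),np.hypot(*d[:2]))
E
python3 go.py 626.9 20.5 54 -68.8
```

```text
[626.69765967  20.53396133  76.        ] 111.37192752150672 76.4382122759299
[625.11935308  20.94680064  26.        ] -153.01600798133546 101.92509864573623
t 11.8 tcp [627.5  22.  145.6] [ 1.7999e+02  1.0000e-02 -6.8680e+01] w 0.0875 F [ 0.5  0.1 -0.7]
shift [ 1.2  1.1 91.6] rot [0.0002 0.0001 0.0021]
```

Request:
carry_out([
  [1, [1, 1, 20], [0, 0, 0]],
  [1, [1, 1, 45], [0, 0, 0]],
  [1, [1, 1, 65], [0, 0, 0]],
  [1, [1, 1, 80], [0, 0, 0]],
  [1, [1, 1, 88], [0, 0, 0]],
  [1, [1, 1, 91], [0, 0, 0]],
  [1, [1, 1, 91], [0, 0, 0]],
  [1, [1, 1, 91], [0, 0, 0]],
  [1, [1, 1, 91], [0, 0, 0]],
])

```text
time_s: 12.7
tcp_pos: [0.6276, 0.0198, 0.0557]
eef_rot: [-179.9, -0.0, -68.7]
contact_force: [0.1, 0.1, 0.2]
gripper_width: 0.0877
gripper_force: 0.0
```

Request:
carry_out([
  [0.7, [0, 0, 0], [0, 0, 0]],
  [0.55, [0, 0, 0], [0, 0, 0]],
  [0.45, [0, 0, 0], [0, 0, 0]],
  [0.4, [0, 0, 0], [0, 0, 0]],
  [0.4, [0, 0, 0], [0, 0, 0]],
  [0.4, [0, 0, 0], [0, 0, 0]],
  [0.4, [0, 0, 0], [0, 0, 0]],
  [0.4, [0, 0, 0], [0, 0, 0]],
], squeeze=15)

```text
time_s: 13.5
tcp_pos: [0.627, 0.0196, 0.0547]
eef_rot: [180.0, -0.0, -68.7]
contact_force: [-0.5, -0.3, 1.1]
gripper_width: 0.0358
gripper_force: 0.0
```

```bash
python3 go.py 538.3 -398.5 140 -28.2; python3 -c "
from plant import r; s=r.get_state(); print(s['gripper_force'],s['joints'])"
```

```text
t 13.5 tcp [627.   19.6  54.7] [180.    -0.   -68.74] w 0.0358 F [-0.5 -0.3  1.1]
shift [357.5 234.3 -85.2] rot [ 0.      0.     -0.7076]
0.0 [ 1.95953791e+01  2.26783670e+01 -1.53193840e+01  9.65156491e-04
 -5.20042634e+01  1.66014913e+00]
```

```bash
python3 - <<'E'
from h import *
grab('wrist','w6'); grab('side','s6'); grab('top','t6')
a=cv2.imread('pics/w6.png')[120:440,150:490]; b=cv2.resize(cv2.imread('pics/s6.png')[190:330,200:350],(340,320),interpolation=cv2.INTER_CUBIC)
cv2.imwrite('pics/c6.png',np.hstack([a,b]))
E
```

```text
(no output)
```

View pics/c6.png

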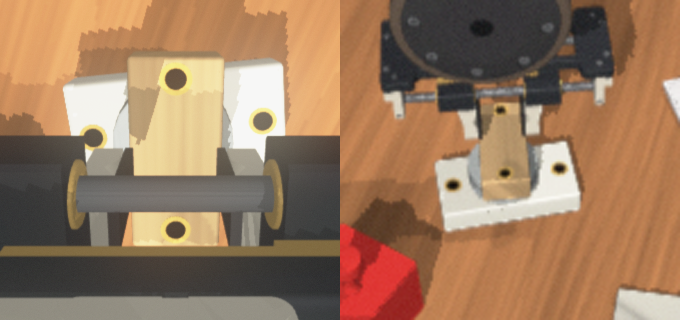

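The crops show the fingers flanking the block, in contact or very nearly; the width reading needs checking.

```bash
python3 - <<'E'
from h import *
s=r.get_state();print(s['time_s'],s['gripper_width'],s['gripper_force'],s['contact_force'],s['tcp_pos'])
z=load('w6');hsv=cv2.cvtColor(z['p'],cv2.COLOR_RGB2HSV)
print(ray(z,[(283,200),(372,200),(326,198),(326,349)],.076)*1000)
C=cloud(z)
for v in(260,275,290): print(v,[(u,(C[v,u]*1000).round(0).tolist()) for u in(245,262,270,278,285,320,365,372,380,395)])
E
```

```text
13.65 0.03516482594720895 0.0 [-0.51628885  0.06748716  0.01755495] [0.62699463 0.01961109 0.05474385]
[[658.333468    -7.86821909  76.        ]
 [620.9772392  -22.39902102  76.        ]
 [640.61462269 -15.73829677  76.        ]
 [612.90933005  55.32108703  76.        ]]
260 [(245, [669.0, 45.0, 28.0]), (262, [660.0, 42.0, 26.0]), (270, [655.0, 31.0, 50.0]), (278, [651.0, 29.0, 50.0]), (285, [648.0, 18.0, 77.0]), (320, [633.0, 12.0, 77.0]), (365, [613.0, 5.0, 76.0]), (372, [603.0, 11.0, 50.0]), (380, [599.0, 10.0, 50.0]), (395, [585.0, 13.0, 26.0])]
275 [(245, [661.0, 20.0, 104.0]), (262, [655.0, 18.0, 104.0]), (270, [652.0, 17.0, 103.0]), (278, [649.0, 17.0, 101.0]), (285, [645.0, 26.0, 76.0]), (320, [630.0, 20.0, 76.0]), (365, [610.0, 12.0, 77.0]), (372, [613.0, 3.0, 100.0]), (380, [611.0, 1.0, 104.0]), (395, [606.0, -1.0, 104.0])]
290 [(245, [658.0, 19.0, 119.0]), (262, [653.0, 21.0, 111.0]), (270, [650.0, 18.0, 115.0]), (278, [647.0, 19.0, 109.0]), (285, [643.0, 33.0, 76.0]), (320, [627.0, 27.0, 76.0]), (365, [607.0, 19.0, 77.0]), (372, [614.0, 5.0, 112.0]), (380, [612.0, 3.0, 115.0]), (395, [608.0, -0.0, 119.0])]
```

```bash
python3 - <<'E'
from h import *
for n in('s6','t6'):
    z=load(n);C=cloud(z)*1000
    a=np.radians(-68.7); dx=C[...,0]-627;dy=C[...,1]-19.6
    tx=np.cos(a)*dx+np.sin(a)*dy; ty=np.sin(a)*dx-np.cos(a)*dy
    m=(abs(tx)<30)&(abs(ty)<60)&(C[...,2]>30)&(z['d']>0)
    for lo in range(40,130,6):
        k=m&(C[...,2]>=lo)&(C[...,2]<lo+6)
        if k.sum()>3: print(n,lo,k.sum(),'tx',np.percentile(tx[k],[5,95]).round(),'ty',np.percentile(ty[k],[2,20,80,98]).round())
print(load('s6')['p'][240:262:3,250:296:3].mean(-1).astype(int))
E
```

```text
s6 40 18 tx [-25.  -2.] ty [-34. -30.  29.  32.]
s6 46 107 tx [-22.  13.] ty [-33. -29.  26.  30.]
s6 52 16 tx [-21.   5.] ty [-33. -29.  29.  30.]
s6 70 156 tx [-28.  24.] ty [-21. -13.  13.  22.]
s6 76 270 tx [-27.  27.] ty [-19. -12.  12.  19.]
s6 88 9 tx [-11.  -7.] ty [-22. -21.  28.  32.]
s6 94 27 tx [-13.  -7.] ty [-33. -28.  24.  32.]
s6 100 32 tx [-13.  -8.] ty [-30. -26.  26.  31.]
s6 106 35 tx [-13.  -7.] ty [-32. -28.  27.  33.]
s6 112 33 tx [-13.  -6.] ty [-33. -26.  27.  33.]
s6 118 30 tx [-13.  -8.] ty [-35. -31.  29.  34.]
s6 124 40 tx [-12.  -8.] ty [-33. -27.  29.  35.]
[[137 204 208 196  91 106 150 139 150 149  51 201 210  93 119 119]
 [137 148 208 138  67  99 152 145 147 144  60 202 205  94 130 124]
 [134 130 207 205  71 109 154 144 145 143  63 209 207  93 130 122]
 [130 131 204 205  78 154 152 146 145 141 116 118 105  91 121 124]
 [127 132 135 134 154 154 152 145 146 140 147  94  88 101 122 161]
 [128 129 112 166 157 152 153 147 144 142 145 113 164 227 231 232]
 [102 112 146 170 154 154 153 149 140 143 147 110 163 229 231 232]
 [208 208 189 170 153 153 154 141 127 129 147  99 125 221 234 150]]
```

Side-view depth puts the finger tips at about z = 90 mm, well above the block, while the TCP reads 55. The tips evidently sit behind the stated TCP when open, so I'll measure that offset at several openings.

Request:
carry_out([
  [0.6, [0, 0, -20], [0, 0, 0]],
  [0.52, [0, 0, -60], [0, 0, 0]],
  [0.52, [0, 0, -60], [0, 0, 0]],
  [0.52, [0, 0, -60], [0, 0, 0]],
  [0.52, [0, 0, -60], [0, 0, 0]],
  [0.52, [0, 0, -60], [0, 0, 0]],
])

```text
time_s: 14.25
tcp_pos: [0.6263, 0.0194, 0.1137]
eef_rot: [179.9, 0.0, -68.7]
contact_force: [0.1, 0.2, 0.5]
gripper_width: 0.0451
gripper_force: 0.0
```

```bash
cat > tip.py <<'E'
from h import *
import sys
def tip(f):
    grab('side',f); s=r.get_state(); z=load(f);C=cloud(z)*1000; p=s['tcp_pos']*1000
    a=np.radians(s['eef_rot'][2]); dx=C[...,0]-p[0];dy=C[...,1]-p[1]
    tx=np.cos(a)*dx+np.sin(a)*dy; ty=np.sin(a)*dx-np.cos(a)*dy; w=s['gripper_width']*500
    for sg in(1,-1):
        k=(abs(tx)<16)&(sg*ty>w-3)&(sg*ty<w+25)&(C[...,2]>82)&(z['d']>0)&(C[...,2]<p[2]+70)
        print(f,'tcp z',p[2].round(1),'w',2*w,'side',sg,'n',k.sum(),'lowest z',np.sort(C[...,2][k])[:8].round(0),'tx',np.median(tx[k]).round(1))
tip(sys.argv[1])
E
python3 tip.py tipA
```

```text
tipA tcp z 113.7 w 45.61611783753575 side 1 n 97 lowest z [150. 152. 152. 152. 152. 154. 155. 155.] tx -10.6
tipA tcp z 113.7 w 45.61611783753575 side -1 n 98 lowest z [151. 151. 152. 153. 154. 154. 154. 154.] tx -10.2
```

Request:
carry_out([
  [1, [0, 0, 0], [0, 0, 0]],
  [1, [0, 0, 0], [0, 0, 0]],
  [1, [0, 0, 0], [0, 0, 0]],
  [1, [0, 0, 0], [0, 0, 0]],
  [1, [0, 0, 0], [0, 0, 0]],
])

```text
time_s: 14.8
tcp_pos: [0.627, 0.0196, 0.1148]
eef_rot: [-180.0, -0.0, -68.7]
contact_force: [-0.5, 1.0, -0.7]
gripper_width: 0.0801
gripper_force: 0.0
```

```bash
python3 tip.py tipB
```

```text
tipB tcp z 114.8 w 83.62270558575433 side 1 n 97 lowest z [152. 154. 154. 154. 155. 155. 155. 155.] tx -10.3
tipB tcp z 114.8 w 83.62270558575433 side -1 n 105 lowest z [151. 153. 154. 154. 154. 154. 154. 155.] tx -10.2
```

Request:
carry_out([
  [0, [0, 0, 0], [0, 0, 0]],
  [0, [0, 0, 0], [0, 0, 0]],
  [0, [0, 0, 0], [0, 0, 0]],
  [0, [0, 0, 0], [0, 0, 0]],
  [0, [0, 0, 0], [0, 0, 0]],
  [0, [0, 0, 0], [0, 0, 0]],
  [0, [0, 0, 0], [0, 0, 0]],
  [0, [0, 0, 0], [0, 0, 0]],
])

```text
time_s: 15.65
tcp_pos: [0.627, 0.0196, 0.1148]
eef_rot: [-180.0, -0.0, -68.7]
contact_force: [-0.0, 0.4, 0.1]
gripper_width: 0.0291
gripper_force: 0.0
```

```bash
python3 tip.py tipC; python3 - <<'E'
import cv2,numpy as np
cv2.imwrite('pics/ctip.png',np.hstack([cv2.resize(cv2.imread(f'pics/{f}.png')[170:310,200:340],(390,390),interpolation=cv2.INTER_CUBIC) for f in('tipB','tipC')]))
E
```

```text
tipC tcp z 114.8 w 25.402932478596824 side 1 n 101 lowest z [ 83. 149. 152. 152. 154. 154. 154. 154.] tx -10.6
tipC tcp z 114.8 w 25.402932478596824 side -1 n 99 lowest z [149. 150. 152. 153. 153. 154. 155. 155.] tx -10.4
```

View pics/ctip.png

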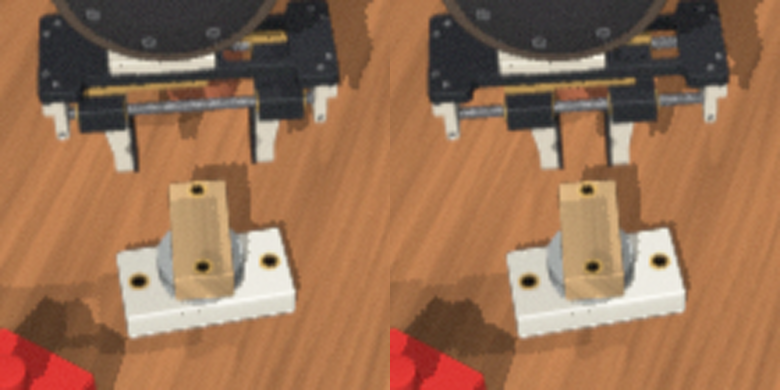

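Left (open) and right (nearly shut): the fingertips stay about 36 mm above the reported TCP at every opening, and the block is undisturbed. I'll check where the gripper body begins before going lower.

```bash
python3 - <<'E'
from h import *
s=r.get_state();p=s['tcp_pos']*1000;a=np.radians(s['eef_rot'][2])
print(p,s['gripper_width'])
for f in('tipB','tipC'):
    z=load(f);C=cloud(z)*1000;dx=C[...,0]-p[0];dy=C[...,1]-p[1]
    tx=np.cos(a)*dx+np.sin(a)*dy; ty=np.sin(a)*dx-np.cos(a)*dy
    for lo in(-110,-90,-70,-50,-30,-10,10,30,50,70,90):
        k=(abs(tx)<60)&(ty>=lo)&(ty<lo+20)&(C[...,2]>100)&(z['d']>0)&(C[...,2]<400)
        if k.sum()>5: print(f,lo,k.sum(),'z',np.percentile(C[...,2][k],[1,5,15,30]).round(),'tx',np.percentile(tx[k],[2,50,98]).round())
z=load('w6');C=cloud(z)*1000
print(C[300:400:12,[160,245,326,405,480],2].round())
E
```

```text
[627.01622841  19.6306623  114.77245606] 0.025402932478596825
tipB -110 115 z [244. 247. 256. 258.] tx [-40. -13.  37.]
tipB -90 444 z [221. 227. 237. 254.] tx [-40. -24.  32.]
tipB -70 420 z [161. 174. 224. 238.] tx [-40. -24.   8.]
tipB -50 331 z [154. 159. 176. 203.] tx [-39. -23.  -1.]
tipB -30 158 z [228. 230. 233. 235.] tx [-32. -25. -21.]
tipB -10 156 z [228. 231. 233. 237.] tx [-33. -25. -21.]
tipB 10 141 z [229. 231. 232. 235.] tx [-33. -26. -12.]
tipB 30 341 z [155. 163. 178. 225.] tx [-40. -18.  25.]
tipB 50 479 z [159. 176. 226. 239.] tx [-40. -17.  23.]
tipB 70 455 z [220. 227. 238. 257.] tx [-40. -19.  36.]
tipB 90 125 z [241. 247. 254. 258.] tx [-41. -13.  35.]
tipC -110 111 z [244. 247. 254. 258.] tx [-40. -12.  36.]
tipC -90 434 z [221. 229. 237. 257.] tx [-41. -22.  33.]
tipC -70 234 z [230. 232. 235. 255.] tx [-34. -22.  10.]
tipC -50 309 z [184. 222. 231. 238.] tx [-40. -26. -11.]
tipC -30 357 z [153. 159. 171. 190.] tx [-40. -24.  -4.]
tipC -10 158 z [228. 230. 233. 236.] tx [-33. -25. -21.]
tipC 10 375 z [154. 160. 172. 192.] tx [-39. -23.   9.]
tipC 30 346 z [172. 220. 230. 239.] tx [-40. -25.  20.]
tipC 50 251 z [228. 230. 233. 235.] tx [-33. -16.  30.]
tipC 70 443 z [220. 229. 241. 257.] tx [-41. -18.  36.]
tipC 90 120 z [242. 247. 256. 258.] tx [-39. -11.  36.]
[[179. 171. 171. 171. 181.]
 [180. 174. 174. 174. 180.]
 [181. 174. 174. 175. 180.]
 [180. 153.  77. 154. 181.]
 [180. 154.  76. 154. 181.]
 [180. 154.  75. 156. 181.]
 [185. 184. 184. 185. 183.]
 [191. 191. 191. 192. 192.]
 [195. 194. 194. 194. 195.]]
```

The whole tool is shifted: tips sit at reported TCP +37 mm and the body at about +105, against 66 stated. I'll use tip z = TCP z + 37, so the block grasp wants TCP z of about 20.

Request:
carry_out([
  [1, [0, 0, 0], [0, 0, 0]],
  [1, [0, 0, 0], [0, 0, 0]],
  [1, [0, 0, 0], [0, 0, 0]],
  [1, [0, 0, 0], [0, 0, 0]],
  [1, [0, 0, 0], [0, 0, 0]],
  [1, [0, -0.3, 20], [0, 0, 0]],
  [1, [-0.5, -0.3, 45], [0, 0, 0]],
  [1, [-0.5, -0.3, 65], [0, 0, 0]],
  [1, [-0.5, -0.3, 80], [0, 0, 0]],
  [1, [-0.5, -0.3, 90], [0, 0, 0]],
  [1, [-0.5, -0.3, 94], [0, 0, 0]],
  [1, [-0.5, -0.3, 94], [0, 0, 0]],
])

```text
time_s: 16.9
tcp_pos: [0.6271, 0.0201, 0.0206]
eef_rot: [180.0, -0.0, -68.7]
contact_force: [0.0, -0.6, 0.9]
gripper_width: 0.0877
gripper_force: 0.0
```

Request:
carry_out([
  [0.8, [0, 0, 0], [0, 0, 0]],
  [0.65, [0, 0, 0], [0, 0, 0]],
  [0.55, [0, 0, 0], [0, 0, 0]],
  [0.5, [0, 0, 0], [0, 0, 0]],
  [0.45, [0, 0, 0], [0, 0, 0]],
  [0.4, [0, 0, 0], [0, 0, 0]],
  [0.4, [0, 0, 0], [0, 0, 0]],
  [0.4, [0, 0, 0], [0, 0, 0]],
], squeeze=15)

```text
time_s: 17.7
tcp_pos: [0.6271, 0.0202, 0.0208]
eef_rot: [180.0, -0.0, -68.7]
contact_force: [-1.1, 0.2, 1.4]
gripper_width: 0.0437
gripper_force: 15.0
```

Request:
carry_out([
  [0.4, [0, 0, -3], [0, 0, 0]],
  [0.4, [0, 0, -12], [0, 0, 0]],
  [0.4, [0, 0, -30], [0, 0, 0]],
  [0.4, [0, 0, -55], [0, 0, 0]],
  [0.4, [0, 0, -80], [0, 0, 0]],
  [0.4, [0, 0, -95], [0, 0, 0]],
  [0.4, [0, 0, -95], [0, 0, 0]],
  [0.4, [0, 0, -95], [0, 0, 0]],
])

```text
time_s: 18.5
tcp_pos: [0.627, 0.0203, 0.1161]
eef_rot: [-180.0, 0.0, -68.8]
contact_force: [0.1, 0.2, -0.9]
gripper_width: 0.0438
gripper_force: 15.0
```

```bash
python3 go.py 538.3 -398.5 115 -28.2
```

```text
t 18.5 tcp [627.   20.3 116.1] [-1.7996e+02  2.0000e-02 -6.8750e+01] w 0.0438 F [ 0.1  0.2 -0.9]
shift [358.2 234.4   0.8] rot [-0.0008  0.     -0.7078]
```

Request:
carry_out([
  [0.4, [15, 10, 0], [0, 0, -0.05]],
  [0.4, [45, 29, 0], [0, 0, -0.13]],
  [0.4, [82, 54, 0], [0, 0, -0.22]],
  [0.4, [120, 79, 0], [0, 0, -0.31]],
  [0.4, [158, 103, 0], [0, 0, -0.4]],
  [0.4, [196, 128, 0], [0, 0, -0.5]],
  [0.4, [234, 153, 0], [0, 0, -0.6]],
  [0.4, [272, 178, 0], [0, 0, -0.68]],
  [0.4, [308, 202, 0], [0, 0, -0.708]],
  [0.4, [338, 221, 0], [0, 0, -0.708]],
  [0.4, [353, 231, 0], [0, 0, -0.708]],
  [0.4, [358, 234.5, 0], [0, 0, -0.708]],
])

```text
time_s: 19.7
tcp_pos: [0.537, -0.3999, 0.1142]
eef_rot: [180.0, 0.1, -28.3]
contact_force: [-0.1, 0.6, -1.3]
gripper_width: 0.0436
gripper_force: 15.0
```

Request:
carry_out([
  [0.4, [0, 0, 20], [0, 0, 0]],
  [0.4, [0, 0, 45], [0, 0, 0]],
  [0.4, [0, 0, 60], [0, 0, 0]],
  [0.4, [0, 0, 60], [0, 0, 0]],
  [0.4, [0, 0, 60], [0, 0, 0]],
])

```text
time_s: 20.2
tcp_pos: [0.5387, -0.3981, 0.0559]
eef_rot: [180.0, 0.0, -28.1]
contact_force: [1.0, 0.1, -0.1]
gripper_width: 0.0441
gripper_force: 15.0
```

```bash
python3 - <<'E'
from h import *
grab('wrist','w7')
E
python3 go.py 538.3 -398.5 -12 -28.2
```

```text
t 20.25 tcp [ 539.2 -398.4   56.7] [ 1.7998e+02 -6.0000e-02 -2.8120e+01] w 0.0441 F [ 0.6  0.  -0.4]
shift [-0.8  0.5 68.7] rot [ 0.0003 -0.0011  0.0014]
```

View pics/w7.png

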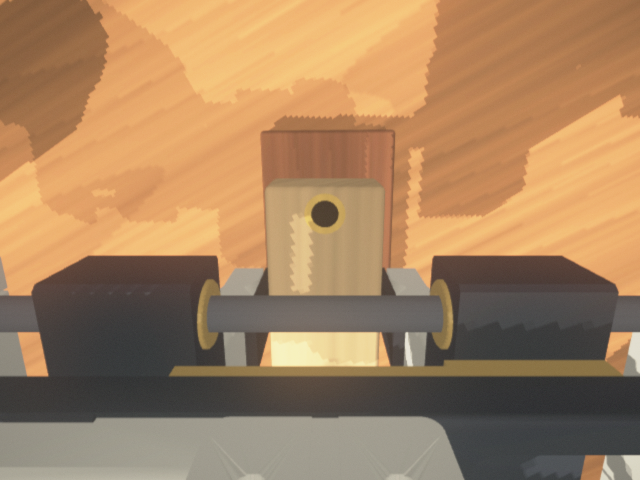

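```bash
python3 - <<'E'
from h import *
z=load('w7');W=ray(z,[(262,131),(394,130)],.014)[:,:2]*1000;d=W[1]-W[0];n=np.array([-d[1],d[0]])/np.hypot(*d)
print(W,np.hypot(*d),'edge dir',np.degrees(np.arctan2(d[1],d[0])))
u=np.array([np.cos(np.radians(-28.2)),np.sin(np.radians(-28.2))]); print('riser centre',W.mean(0)-65*u)
B=ray(z,[(325,214)],.112)[0,:2]*1000;print('block centre',B-38*u)
E
python3 go.py 538.3 -398.5 -12 -28.2
```

```text
[[ 615.1922104  -397.08069902]
 [ 579.08992357 -465.83076057]] 77.65272743084347 edge dir -117.70502870332332
riser centre [ 539.8563426  -400.73993008]
block centre [ 538.9603868  -398.26003143]
t 20.25 tcp [ 539.2 -398.4   56.7] [ 1.7998e+02 -6.0000e-02 -2.8120e+01] w 0.0441 F [ 0.6  0.  -0.4]
shift [-0.8  0.5 68.7] rot [ 0.0003 -0.0011  0.0014]
```

The far riser edge runs (262,131) to (394,130), and the block lies centred over it with its socket at (325,214).

Request:
carry_out([
  [0.4, [0.5, 1.5, 20], [0, 0, 0]],
  [0.4, [0.5, 1.5, 40], [0, 0, 0]],
  [0.4, [0.5, 1.5, 55], [0, 0, 0]],
  [0.4, [0.5, 1.5, 63], [0, 0, 0]],
  [0.4, [0.5, 1.5, 67], [0, 0, 0]],
  [0.4, [0.5, 1.5, 68], [0, 0, 0]],
  [0.4, [0.5, 1.5, 69], [0, 0, 0]],
  [0.4, [0.5, 1.5, 70], [0, 0, 0]],
  [0.4, [0.5, 1.5, 70], [0, 0, 0]],
  [0.4, [0.5, 1.5, 70], [0, 0, 0]],
])

```text
time_s: 21.25
tcp_pos: [0.5383, -0.4001, -0.0139]
eef_rot: [-180.0, -0.0, -28.2]
contact_force: [-0.5, 0.4, -0.8]
gripper_width: 0.044
gripper_force: 15.0
```

Request:
carry_out([
  [0.4, [0, 0, 0.5], [0, 0, 0]],
  [0.4, [0, 0, 1], [0, 0, 0]],
  [0.4, [0, 0, 1.5], [0, 0, 0]],
  [0.4, [0, 0, 1.5], [0, 0, 0]],
  [0.4, [0, 0, 1.5], [0, 0, 0]],
])

```text
time_s: 21.75
tcp_pos: [0.5382, -0.4001, -0.0151]
eef_rot: [180.0, -0.0, -28.2]
contact_force: [-2.1, 1.7, 5.7]
gripper_width: 0.0437
gripper_force: 15.0
```

Request:
carry_out([
  [0.4, [0, 0, -0.4], [0, 0, 0]],
  [0.6, [0, 0, -0.4], [0, 0, 0]],
  [0.8, [0, 0, -0.4], [0, 0, 0]],
  [1, [0, 0, -0.4], [0, 0, 0]],
  [1, [0, 0, -0.4], [0, 0, 0]],
  [1, [0, 0, -0.4], [0, 0, 0]],
  [1, [0, 0, -15], [0, 0, 0]],
  [1, [0, 0, -45], [0, 0, 0]],
  [1, [0, 0, -85], [0, 0, 0]],
  [1, [0, 0, -115], [0, 0, 0]],
  [1, [0, 0, -130], [0, 0, 0]],
  [1, [0, 0, -130], [0, 0, 0]],
])

```text
time_s: 22.95
tcp_pos: [0.5396, -0.4008, 0.1181]
eef_rot: [-180.0, -0.3, -28.2]
contact_force: [-0.2, 0.3, -0.3]
gripper_width: 0.0877
gripper_force: 0.0
```

```bash
python3 - <<'E'
from m import *
grab('wrist','w8')
z=load('w8');C=cloud(z);hsv=cv2.cvtColor(z['p'],cv2.COLOR_RGB2HSV)
m=(C[...,2]>.034)&(C[...,2]<.046)&(np.hypot(C[...,0]-.538,C[...,1]+.4)<.07)
n,l,st,_=cv2.connectedComponentsWithStats(m.astype(np.uint8));i=1+st[1:,4].argmax();v,u=np.nonzero(l==i)
P=(ray(z,np.c_[u,v],.04)[:,:2]*1000).astype(np.float32);print('block',cv2.minAreaRect(P))
m=(C[...,2]>.009)&(C[...,2]<.019)&(np.hypot(C[...,0]-.538,C[...,1]+.4)<.09);v,u=np.nonzero(cv2.morphologyEx(m.astype(np.uint8),cv2.MORPH_OPEN,np.ones((3,3))))
P=(ray(z,np.c_[u,v],.014)[:,:2]*1000).astype(np.float32);print('riser',cv2.minAreaRect(P))
E
python3 go.py 628 21.9 105 27.1;python3 go.py 628 21.9 105 -152.9
```

```text
block ((539.296630859375, -400.40740966796875), (43.69548034667969, 95.10684204101562), 61.829776763916016)
riser ((540.6972045898438, -401.2370910644531), (79.4869613647461, 129.16510009765625), 62.28127670288086)
t 23.0 tcp [ 538.6 -400.2  115.9] [-1.7997e+02 -1.4000e-01 -2.8180e+01] w 0.0876 F [-0.2  0.4 -0.4]
shift [-120.5 -414.3   10.8] rot [ 8.000e-04 -2.600e-03 -9.649e-01]
t 23.0 tcp [ 538.6 -400.2  115.9] [-1.7997e+02 -1.4000e-01 -2.8180e+01] w 0.0876 F [-0.2  0.4 -0.4]
shift [-120.5 -414.3   10.8] rot [-3.0000e-03 -9.0000e-04  2.1767e+00]
```

View pics/w8.png

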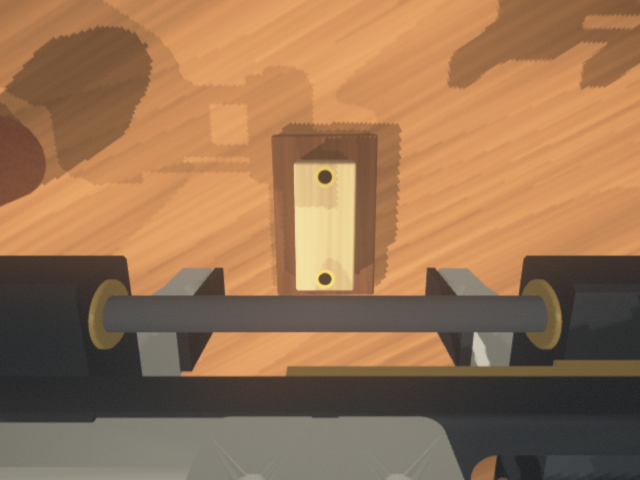

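Block centred on the riser, sockets at (325,177) and (325,279), within about 1.5 mm and 0.5°. Next the tin.

Request:
carry_out([
  [1, [-5, -17, 0], [0, 0, -0.07]],
  [1, [-14, -49, 0], [0, 0, -0.16]],
  [1, [-26, -91, 0], [0, 0, -0.26]],
  [1, [-39, -135, 0], [0, 0, -0.36]],
  [1, [-52, -179, 0], [0, 0, -0.46]],
  [1, [-65, -223, 0], [0, 0, -0.56]],
  [1, [-78, -267, 0], [0, 0, -0.67]],
  [1, [-91, -311, 0], [0, 0, -0.78]],
  [1, [-103, -353, 0], [0, 0, -0.88]],
  [1, [-113, -388, 0], [0, 0, -0.94]],
  [1, [-119, -408, 0], [0, 0, -0.965]],
  [1, [-120.5, -414.3, 0], [0, 0, -0.965]],
])

```text
time_s: 24.2
tcp_pos: [0.6269, 0.0242, 0.1126]
eef_rot: [-180.0, 0.1, 27.3]
contact_force: [-1.0, -0.6, 0.4]
gripper_width: 0.0874
gripper_force: 0.0
```

```bash
python3 - <<'E'
from m import *
r.capture('side');r.capture('side');grab('wrist','w9')
z=load('w9');C=cloud(z);hsv=cv2.cvtColor(z['p'],cv2.COLOR_RGB2HSV)
def f(lo,hi,h,R):
    m=(C[...,2]>lo)&(C[...,2]<hi)&(np.hypot(C[...,0]-.627,C[...,1]-.021)<R)
    m=cv2.morphologyEx(m.astype(np.uint8),cv2.MORPH_OPEN,np.ones((3,3)));v,u=np.nonzero(m)
    return (ray(z,np.c_[u,v],h)[:,:2]*1000).astype(np.float32)
print('tin',cv2.minEnclosingCircle(f(.044,.056,.05,.05)));print('holder',cv2.minAreaRect(f(.02,.032,.026,.085)))
E
python3 go.py 628 21.9 -6 27.1
```

```text
tin ((628.5037841796875, 22.54322052001953), 33.007808685302734)
holder ((629.8211669921875, 23.263599395751953), (119.91877746582031, 67.28885650634766), 27.144861221313477)
t 24.35 tcp [626.7  21.8 113.2] [-1.7998e+02  1.1000e-01  2.7100e+01] w 0.0876 F [-0.4  0.1  0. ]
shift [  1.4   0.5 119.2] rot [-0.0004  0.002   0.0001]
```

View pics/w9.png

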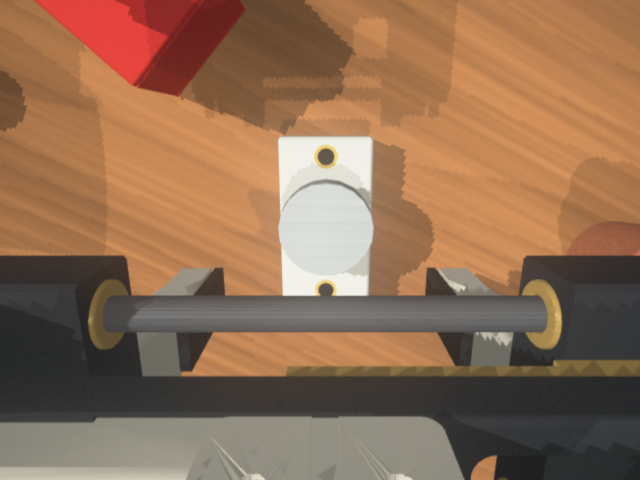

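Tin seen as a disc at (326,228), well aligned between the fingers, with the holder lined up beneath.

Request:
carry_out([
  [1, [1, 0.3, 20], [0, 0, 0]],
  [1, [1.7, 0.3, 50], [0, 0, 0]],
  [1, [1.7, 0.3, 80], [0, 0, 0]],
  [1, [1.7, 0.3, 100], [0, 0, 0]],
  [1, [1.7, 0.3, 112], [0, 0, 0]],
  [1, [1.7, 0.3, 118], [0, 0, 0]],
  [1, [1.7, 0.3, 119], [0, 0, 0]],
  [1, [1.7, 0.3, 119], [0, 0, 0]],
  [1, [1.7, 0.3, 119], [0, 0, 0]],
  [1, [1.7, 0.3, 119], [0, 0, 0]],
])

```text
time_s: 25.35
tcp_pos: [0.6297, 0.0228, -0.0038]
eef_rot: [180.0, -0.1, 27.1]
contact_force: [-0.1, -0.7, 0.8]
gripper_width: 0.0873
gripper_force: 0.0
```

Request:
carry_out([
  [0.9, [0, 0, 0], [0, 0, 0]],
  [0.8, [0, 0, 0], [0, 0, 0]],
  [0.75, [0, 0, 0], [0, 0, 0]],
  [0.7, [0, 0, 0], [0, 0, 0]],
  [0.65, [0, 0, 0], [0, 0, 0]],
  [0.65, [0, 0, 0], [0, 0, 0]],
  [0.65, [0, 0, 0], [0, 0, 0]],
], squeeze=20)

```text
time_s: 26.05
tcp_pos: [0.6292, 0.0226, -0.0046]
eef_rot: [180.0, -0.0, 27.1]
contact_force: [0.0, 0.1, 0.9]
gripper_width: 0.0655
gripper_force: 20.0
```

Request:
carry_out([
  [0.65, [0, 0, -3], [0, 0, 0]],
  [0.65, [0, 0, -12], [0, 0, 0]],
  [0.65, [0, 0, -30], [0, 0, 0]],
  [0.65, [0, 0, -55], [0, 0, 0]],
  [0.65, [0, 0, -75], [0, 0, 0]],
  [0.65, [0, 0, -85], [0, 0, 0]],
  [0.65, [0, 0, -85], [0, 0, 0]],
  [0.65, [0, 0, -85], [0, 0, 0]],
])

```text
time_s: 26.85
tcp_pos: [0.6286, 0.0225, 0.0797]
eef_rot: [-180.0, 0.0, 27.1]
contact_force: [-0.5, -1.2, -1.6]
gripper_width: 0.0655
gripper_force: 20.0
```

```bash
python3 go.py 438.9 145 50 7
```

```text
t 26.85 tcp [628.6  22.5  79.7] [-1.7997e+02  3.0000e-02  2.7100e+01] w 0.0655 F [-0.5 -1.2 -1.6]
shift [-113.1 -195.4   29.9] rot [-3.000e-04  6.000e-04  3.507e-01]
```

Request:
carry_out([
  [0.65, [-8, -14, 0], [0, 0, 0.05]],
  [0.65, [-24, -42, 0], [0, 0, 0.13]],
  [0.65, [-44, -76, 0], [0, 0, 0.22]],
  [0.65, [-64, -110, 5], [0, 0, 0.3]],
  [0.65, [-84, -145, 12], [0, 0, 0.35]],
  [0.65, [-100, -173, 20], [0, 0, 0.35]],
  [0.65, [-110, -190, 27], [0, 0, 0.35]],
  [0.65, [-113, -195.4, 30], [0, 0, 0.35]],
  [0.65, [-113, -195.4, 30], [0, 0, 0.35]],
  [0.65, [-113, -195.4, 30], [0, 0, 0.35]],
])

```text
time_s: 27.85
tcp_pos: [0.44, 0.1449, 0.0501]
eef_rot: [180.0, 0.0, 7.1]
contact_force: [0.7, 0.7, -1.6]
gripper_width: 0.0654
gripper_force: 20.0
```

```bash
python3 - <<'E'
from h import *
grab('wrist','w10')
z=load('w10');C=cloud(z);hsv=cv2.cvtColor(z['p'],cv2.COLOR_RGB2HSV)
m=(C[...,2]>.003)&(C[...,2]<.014)&(np.hypot(C[...,0]-.439,C[...,1]-.145)<.08)&(hsv[...,1]<90)
m=cv2.morphologyEx(m.astype(np.uint8),cv2.MORPH_OPEN,np.ones((3,3)))
v,u=np.nonzero(m);P=(ray(z,np.c_[u,v],.008)[:,:2]*1000).astype(np.float32);print(len(P),cv2.minAreaRect(P),P.min(0),P.max(0))
b=[]
for row in range(100,260,12):
    k=u[v==row]
    if len(k): b.append((row,k.min(),k.max()))
print(b); print('far edge',[(c,v[u==c].min()) for c in range(230,430,20) if (u==c).any()])
E
python3 go.py 438.9 145 -20 7
```

```text
11820 ((455.6212463378906, 146.57696533203125), (68.66727447509766, 99.32562255859375), 7.067395210266113) [415.5714   93.63423] [494.98325 199.1662 ]
[(160, np.int64(247), np.int64(320)), (172, np.int64(243), np.int64(406)), (184, np.int64(244), np.int64(405)), (196, np.int64(244), np.int64(405)), (208, np.int64(245), np.int64(404)), (220, np.int64(245), np.int64(403)), (232, np.int64(246), np.int64(403)), (244, np.int64(247), np.int64(402)), (256, np.int64(247), np.int64(401))]
far edge [(250, np.int64(160)), (270, np.int64(160)), (290, np.int64(160)), (310, np.int64(160)), (330, np.int64(161)), (350, np.int64(161)), (370, np.int64(161)), (390, np.int64(161))]
t 27.9 tcp [440.3 144.8  50.2] [179.99   0.     7.04] w 0.0654 F [-1.2 -0.  -1.4]
shift [-1.3 -0.3 70.2] rot [0.0003 0.     0.0007]
```

View pics/w10.png

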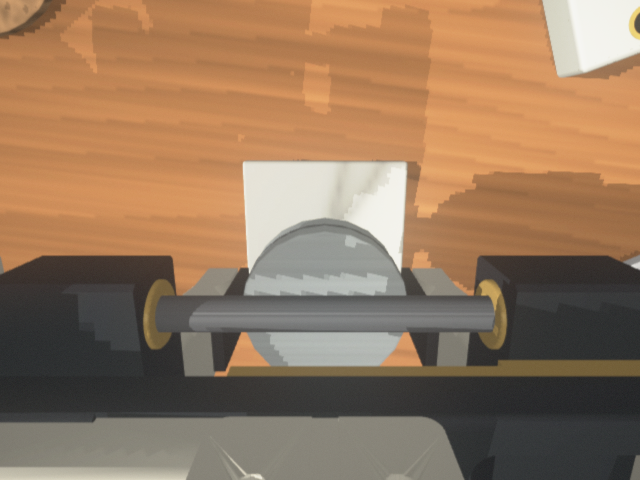

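The tile's far edge is at row 161, columns 243–406. The computed tile centre is about (440,145), directly under the tin.

Request:
carry_out([
  [0.65, [0, 0, 20], [0, 0, 0]],
  [0.65, [0, 0, 40], [0, 0, 0]],
  [0.65, [0, 0, 57], [0, 0, 0]],
  [0.65, [0, 0, 66], [0, 0, 0]],
  [0.65, [0, 0, 69], [0, 0, 0]],
  [0.65, [0, 0, 70], [0, 0, 0]],
  [0.65, [0, 0, 71], [0, 0, 0]],
  [0.65, [0, 0, 71.5], [0, 0, 0]],
  [0.65, [0, 0, 71.5], [0, 0, 0]],
  [0.65, [0, 0, 71.5], [0, 0, 0]],
])

```text
time_s: 28.9
tcp_pos: [0.4397, 0.1452, -0.0209]
eef_rot: [-180.0, -0.0, 7.1]
contact_force: [-0.1, 0.8, -1.7]
gripper_width: 0.0658
gripper_force: 20.0
```

Request:
carry_out([
  [0.65, [0, 0, 0.5], [0, 0, 0]],
  [0.65, [0, 0, 1], [0, 0, 0]],
  [0.65, [0, 0, 1.4], [0, 0, 0]],
  [0.65, [0, 0, 1.4], [0, 0, 0]],
])

```text
time_s: 29.3
tcp_pos: [0.4395, 0.145, -0.0227]
eef_rot: [180.0, 0.0, 7.1]
contact_force: [-0.6, -0.3, -1.2]
gripper_width: 0.0654
gripper_force: 20.0
```

Request:
carry_out([
  [0.65, [0, 0, 0.4], [0, 0, 0]],
  [0.65, [0, 0, 0.8], [0, 0, 0]],
  [0.65, [0, 0, 0.8], [0, 0, 0]],
])

```text
time_s: 29.6
tcp_pos: [0.4395, 0.145, -0.0228]
eef_rot: [180.0, -0.0, 7.1]
contact_force: [-3.3, -1.0, 11.1]
gripper_width: 0.0655
gripper_force: 20.0
```

Request:
carry_out([
  [0.65, [0, 0, 0.3], [0, 0, 0]],
  [0.65, [0, 0, 0.3], [0, 0, 0]],
])

```text
time_s: 29.8
tcp_pos: [0.4395, 0.145, -0.0228]
eef_rot: [180.0, -0.0, 7.1]
contact_force: [-4.9, -0.4, 14.9]
gripper_width: 0.0653
gripper_force: 20.0
```

Contact made. Release and rise.

Request:
carry_out([
  [0.65, [0, 0, -1], [0, 0, 0]],
  [0.75, [0, 0, -1], [0, 0, 0]],
  [0.85, [0, 0, -1], [0, 0, 0]],
  [1, [0, 0, -1], [0, 0, 0]],
  [1, [0, 0, -1], [0, 0, 0]],
  [1, [0, 0, -1], [0, 0, 0]],
  [1, [0, 0, -15], [0, 0, 0]],
  [1, [0, 0, -45], [0, 0, 0]],
  [1, [0, 0, -80], [0, 0, 0]],
  [1, [0, 0, -105], [0, 0, 0]],
  [1, [0, 0, -110], [0, 0, 0]],
  [1, [0, 0, -110], [0, 0, 0]],
])

```text
time_s: 31.0
tcp_pos: [0.44, 0.1455, 0.0871]
eef_rot: [-179.9, -0.1, 7.1]
contact_force: [-0.6, 0.5, -1.6]
gripper_width: 0.0875
gripper_force: 0.0
```

```bash
python3 - <<'E'
from m import *
r.capture('side');grab('wrist','w11')
z=load('w11');C=cloud(z)
m=(C[...,2]>.027)&(C[...,2]<.037)&(np.hypot(C[...,0]-.44,C[...,1]-.145)<.05)
v,u=np.nonzero(cv2.morphologyEx(m.astype(np.uint8),cv2.MORPH_OPEN,np.ones((3,3))));P=(ray(z,np.c_[u,v],.032)[:,:2]*1000).astype(np.float32);print(len(P),cv2.minEnclosingCircle(P))
m=(C[...,2]>.004)&(C[...,2]<.012)&(np.hypot(C[...,0]-.44,C[...,1]-.145)<.08)
v,u=np.nonzero(cv2.morphologyEx(m.astype(np.uint8),cv2.MORPH_OPEN,np.ones((3,3))));P=(ray(z,np.c_[u,v],.008)[:,:2]*1000).astype(np.float32);print(len(P),cv2.minAreaRect(P))
E
python3 go.py 625.4 21.1 85 27.1
```

```text
7348 ((439.1557922363281, 144.68115234375), 32.902591705322266)
10833 ((440.3113098144531, 144.73147583007812), (99.36421203613281, 99.2944564819336), 6.910848140716553)
t 31.1 tcp [438.9 144.7  85.5] [1.7998e+02 6.0000e-02 7.0400e+00] w 0.0874 F [ 0.3  0.3 -0.3]
shift [169.9 145.5   0.3] rot [ 1.000e-04  1.100e-03 -3.501e-01]
```

The tin sits within about 1 mm of the tile's middle. Now the holder.

Request:
carry_out([
  [1, [10, 9, 0], [0, 0, -0.05]],
  [1, [32, 27, 0], [0, 0, -0.13]],
  [1, [60, 51, 0], [0, 0, -0.22]],
  [1, [88, 75, 0], [0, 0, -0.3]],
  [1, [116, 99, 0], [0, 0, -0.35]],
  [1, [142, 121, 0], [0, 0, -0.35]],
  [1, [160, 137, 0], [0, 0, -0.35]],
  [1, [168, 144, 0], [0, 0, -0.35]],
  [1, [170, 145.5, 0], [0, 0, -0.35]],
  [1, [170, 145.5, 0], [0, 0, -0.35]],
  [1, [170, 145.5, 0], [0, 0, -0.35]],
])

```text
time_s: 32.2
tcp_pos: [0.6252, 0.0221, 0.086]
eef_rot: [-180.0, 0.0, 27.1]
contact_force: [-0.3, 0.1, 0.5]
gripper_width: 0.0876
gripper_force: 0.0
```

```bash
python3 - <<'E'
from m import *
grab('wrist','w12')
z=load('w12');C=cloud(z)
m=(C[...,2]>.02)&(C[...,2]<.032)&(np.hypot(C[...,0]-.625,C[...,1]-.021)<.085)
v,u=np.nonzero(cv2.morphologyEx(m.astype(np.uint8),cv2.MORPH_OPEN,np.ones((3,3))));P=(ray(z,np.c_[u,v],.026)[:,:2]*1000).astype(np.float32);print(len(P),cv2.minAreaRect(P))
E
python3 go.py 625.4 21.1 -26 27.1
```

```text
16118 ((634.5083618164062, 25.64968490600586), (109.62183380126953, 67.21591186523438), 27.14133644104004)
t 32.25 tcp [625.3  22.2  86.3] [-1.7999e+02  1.0000e-02  2.7170e+01] w 0.0877 F [ 0.2 -0.4  0.3]
shift [ -0.4   1.  112.3] rot [-0.0002  0.0001  0.0012]
```

Request:
carry_out([
  [1, [-0.4, 1, 25], [0, 0, 0]],
  [1, [-0.4, 1, 55], [0, 0, 0]],
  [1, [-0.4, 1, 80], [0, 0, 0]],
  [1, [-0.4, 1, 98], [0, 0, 0]],
  [1, [-0.4, 1, 108], [0, 0, 0]],
  [1, [-0.4, 1, 112], [0, 0, 0]],
  [1, [-0.4, 1, 112], [0, 0, 0]],
  [1, [-0.4, 1, 112], [0, 0, 0]],
  [1, [-0.4, 1, 112], [0, 0, 0]],
])

```text
time_s: 33.15
tcp_pos: [0.6269, 0.0207, -0.0246]
eef_rot: [180.0, -0.1, 27.1]
contact_force: [-0.4, -1.0, 0.4]
gripper_width: 0.0879
gripper_force: 0.0
```

Request:
carry_out([
  [0.9, [0, 0, 0], [0, 0, 0]],
  [0.82, [0, 0, 0], [0, 0, 0]],
  [0.77, [0, 0, 0], [0, 0, 0]],
  [0.72, [0, 0, 0], [0, 0, 0]],
  [0.67, [0, 0, 0], [0, 0, 0]],
  [0.67, [0, 0, 0], [0, 0, 0]],
  [0.67, [0, 0, 0], [0, 0, 0]],
], squeeze=35)

```text
time_s: 33.85
tcp_pos: [0.6262, 0.0206, -0.0255]
eef_rot: [-180.0, -0.0, 27.1]
contact_force: [-1.9, 1.4, 4.5]
gripper_width: 0.0681
gripper_force: 35.0
```

Request:
carry_out([
  [0.67, [0, 0, -2], [0, 0, 0]],
  [0.67, [0, 0, -9], [0, 0, 0]],
  [0.67, [0, 0, -22], [0, 0, 0]],
  [0.67, [0, 0, -40], [0, 0, 0]],
  [0.67, [0, 0, -56], [0, 0, 0]],
  [0.67, [0, 0, -65], [0, 0, 0]],
  [0.67, [0, 0, -65], [0, 0, 0]],
  [0.67, [0, 0, -65], [0, 0, 0]],
])

```text
time_s: 34.65
tcp_pos: [0.6259, 0.0204, 0.0392]
eef_rot: [-180.0, -0.0, 27.1]
contact_force: [-0.3, -0.2, -4.0]
gripper_width: 0.0675
gripper_force: 35.0
```

```bash
python3 go.py 412 -147.5 35 32.1
```

```text
t 34.65 tcp [625.9  20.4  39.2] [-179.98   -0.     27.09] w 0.0675 F [-0.3 -0.2 -4. ]
shift [-266.9   52.     4.1] rot [-0.0003 -0.     -0.0874]
```

Request:
carry_out([
  [0.67, [-8, 2, 0], [0, 0, 0]],
  [0.67, [-27, 5, 0], [0, 0, -0.02]],
  [0.67, [-57, 11, 0], [0, 0, -0.04]],
  [0.67, [-92, 18, 0], [0, 0, -0.06]],
  [0.67, [-127, 25, 0], [0, 0, -0.087]],
  [0.67, [-162, 32, 0], [0, 0, -0.087]],
  [0.67, [-197, 38, 0], [0, 0, -0.087]],
  [0.67, [-228, 44, 0], [0, 0, -0.087]],
  [0.67, [-252, 49, 0], [0, 0, -0.087]],
  [0.67, [-264, 51.5, 0], [0, 0, -0.087]],
  [0.67, [-267, 52, 0], [0, 0, -0.087]],
  [0.67, [-267, 52, 0], [0, 0, -0.087]],
])

```text
time_s: 35.85
tcp_pos: [0.4125, -0.1477, 0.0393]
eef_rot: [180.0, -0.0, 32.1]
contact_force: [0.4, 0.1, -3.5]
gripper_width: 0.0673
gripper_force: 35.0
```

```bash
python3 - <<'E'
from h import *
r.capture('side');grab('wrist','w13')
z=load('w13');C=cloud(z);hsv=cv2.cvtColor(z['p'],cv2.COLOR_RGB2HSV)
m=(C[...,2]>-.004)&(C[...,2]<.013)&(np.hypot(C[...,0]-.412,C[...,1]+.147)<.12)&(hsv[...,1]<50)
m=cv2.morphologyEx(m.astype(np.uint8),cv2.MORPH_OPEN,np.ones((3,3)))
v,u=np.nonzero(m);P=(ray(z,np.c_[u,v],.007)[:,:2]*1000).astype(np.float32);print(len(P),cv2.minAreaRect(P))
a=np.radians(32.1);U=np.array([np.cos(a),np.sin(a)]);N=np.array([-U[1],U[0]]);q=P-[412,-147.5];print((q@U).max(),(q@N).min(),(q@N).max())
m=(C[...,2]>.06)&(C[...,2]<.1)&(hsv[...,1]<60);v,u=np.nonzero(m)
if len(v): print('holder far row',v.min(),u[v==v.min()+6].min(),u[v==v.min()+6].max(),np.median(C[m][:,2]))
E
python3 go.py 412 -147.5 -18 32.1
```

```text
11308 ((412.47894287109375, -148.23834228515625), (160.09164428710938, 124.35984802246094), 32.1341552734375)
80.0222922234442 -63.021252634609105 61.345103450547164
holder far row 138 233 416 0.0909543882319589
t 35.95 tcp [ 413.2 -147.2   39.3] [ 1.7998e+02 -3.0000e-02  3.2120e+01] w 0.0676 F [-0.9 -0.6 -3.9]
shift [-1.2 -0.4 57.3] rot [ 0.0003 -0.0004  0.0003]
```

View pics/w13.png

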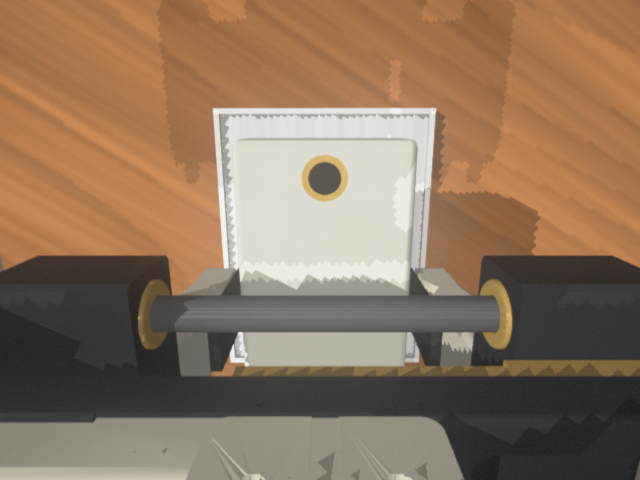

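```bash
python3 - <<'E'
from h import *
z=load('w13');a=np.radians(32.1);U=np.array([np.cos(a),np.sin(a)])
print(ray(z,[(325,178)],.091)[0,:2]*1000-51*U)
E
```

```text
[ 412.87601042 -148.37416487]
```

Holder centred over the tray: socket at (325,178), tray rim spanning (214,109) to (435,108). Descend.

Request:
carry_out([
  [0.67, [-0.3, 0, 18], [0, 0, 0]],
  [0.67, [-0.3, 0, 36], [0, 0, 0]],
  [0.67, [-0.3, 0, 49], [0, 0, 0]],
  [0.67, [-0.3, 0, 56], [0, 0, 0]],
  [0.67, [-0.3, 0, 58], [0, 0, 0]],
  [0.67, [-0.3, 0, 59], [0, 0, 0]],
  [0.67, [-0.3, 0, 59.5], [0, 0, 0]],
  [0.67, [-0.3, 0, 59.5], [0, 0, 0]],
  [0.67, [-0.3, 0, 59.5], [0, 0, 0]],
])

```text
time_s: 36.85
tcp_pos: [0.4124, -0.1477, -0.0198]
eef_rot: [180.0, -0.0, 32.1]
contact_force: [-0.1, 0.2, -3.0]
gripper_width: 0.0676
gripper_force: 35.0
```

Request:
carry_out([
  [0.67, [0, 0, 0.5], [0, 0, 0]],
  [0.67, [0, 0, 1], [0, 0, 0]],
  [0.67, [0, 0, 1.5], [0, 0, 0]],
  [0.67, [0, 0, 1.5], [0, 0, 0]],
  [0.67, [0, 0, 1.5], [0, 0, 0]],
])

```text
time_s: 37.35
tcp_pos: [0.412, -0.1477, -0.0216]
eef_rot: [180.0, -0.0, 32.1]
contact_force: [-0.4, -0.9, 1.9]
gripper_width: 0.0681
gripper_force: 35.0
```

Contact; release, opening only enough to clear, then rise.

Request:
carry_out([
  [0.67, [0, 0, 0.2], [0, 0, 0]],
  [0.8, [0, 0, 0], [0, 0, 0]],
  [0.9, [0, 0, 0], [0, 0, 0]],
  [1, [0, 0, 0], [0, 0, 0]],
  [1, [0, 0, 0], [0, 0, 0]],
  [1, [0, 0, 0], [0, 0, 0]],
  [1, [0, 0, -12], [0, 0, 0]],
  [1, [0, 0, -40], [0, 0, 0]],
  [1, [0, 0, -80], [0, 0, 0]],
  [1, [0, 0, -115], [0, 0, 0]],
  [1, [0, 0, -130], [0, 0, 0]],
  [1, [0, 0, -130], [0, 0, 0]],
])

```text
time_s: 38.55
tcp_pos: [0.4138, -0.1477, 0.1107]
eef_rot: [179.8, -0.3, 32.1]
contact_force: [-0.1, 0.9, -0.5]
gripper_width: 0.0877
gripper_force: 0.0
```

```bash
python3 - <<'E'
from m import *
r.capture('top');grab('wrist','w14');grab('side','s14');grab('top','t14')
z=load('w14');C=cloud(z);hsv=cv2.cvtColor(z['p'],cv2.COLOR_RGB2HSV)
m=(C[...,2]>.025)&(C[...,2]<.036)&(np.hypot(C[...,0]-.412,C[...,1]+.147)<.09)
v,u=np.nonzero(cv2.morphologyEx(m.astype(np.uint8),cv2.MORPH_OPEN,np.ones((3,3))));P=(ray(z,np.c_[u,v],.03)[:,:2]*1000).astype(np.float32);print(len(P),cv2.minAreaRect(P))
for f in('t14','s14'):
    z=load(f)
    print(f,'tub',meas(z,.055,.12,(0,150,60),(6,255,255),.08,(.7,.2),.12,'r'),'pot',meas(z,.03,.14,(0,100,40),(90,255,255),.1,(.68,-.2),.1,'c'))
a=cv2.imread('pics/s14.png')[80:470,140:480];b=cv2.resize(cv2.imread('pics/w14.png'),(400,300));b=cv2.copyMakeBorder(b,0,90,0,0,0)
cv2.imwrite('pics/c14.png',np.hstack([a,b]))
E
```

```text
14895 ((417.390380859375, -144.83416748046875), (117.1146240234375, 67.2740478515625), 32.0754508972168)
t14 tub [704.5 194.9 101.8  80.2  74.8  69.9] pot [ 691.  -193.8  690.5 -193.6   84.5   96.9]
s14 tub [701.8 210.1 105.3  86.2  74.7  70.9] pot [ 684.5 -156.6  686.5 -159.5  135.4   78.4]
```

View pics/c14.png

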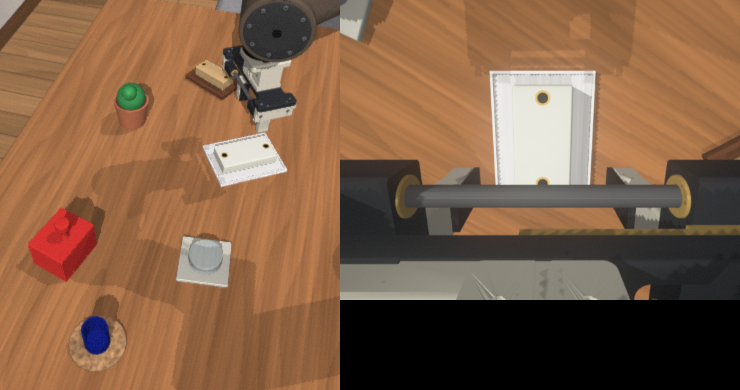

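Every piece stands on its own place, and the tub and pot have not moved. I'll check the votive numerically, then hand in.

```bash
python3 - <<'E'
from m import *
for n in('t14','s14'):
    z=load(n);C=cloud(z);hsv=cv2.cvtColor(z['p'],cv2.COLOR_RGB2HSV)
    m=(cv2.inRange(hsv,np.array((105,100,20)),np.array((130,255,255)))>0)&(np.hypot(C[...,0]-.583,C[...,1]-.355)<.09);v,u=np.nonzero(m)
    P=ray(z,np.c_[u,v],.061)[:,:2]*1000;o=(-z['view'][:3,:3].T@z['view'][:3,3])[:2]*1000
    d=np.array([583,355])-o; d/=np.linalg.norm(d); e=np.array([-d[1],d[0]]);s,t=P@d,P@e
    print(n,(d*(s.max()+1-23)+e*(t.max()+t.min())/2).round(1),np.ptp(t)+2,'top z',np.percentile(C[m][:,2],97))
print(r.close_job())
E
```

```text
t14 [583.5 354.1] 45.13146553479493 top z 0.061804590863177244
s14 [583.3 356.4] 46.13240188108398 top z 0.06265048387684072
the job is handed in; nothing more can be done
None
```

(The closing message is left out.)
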